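# Gauge the pocket of a registered mortar block

### The job

On the gauge plate, push the mortar block until it sits fully against both stops, so that its pocket lines up with the guide tube. Then take the gauge rod out of its cradle by the square handle, slide it through the guide tube into the pocket until its collar stops against the tube's mouth, and draw it right out again, leaving the block against its stops. Finish while still holding the rod: keep it level and still with its tip a few centimetres above the middle of the white reading tile, touching nothing else, and leave the other things on the bench where they are.

Things in the scene. Friction and masses are not known exactly. Their poses are not given: they have to be found in the camera images.
- fixture: Gauge fixture fixed on the bench: aluminium plate 180 x 150 mm, 20 mm thick, with two dark steel stops and a level steel guide tube. Origin at bench height; plate spans x -90..+90, y -85..+65 mm, z up. Far stop: wall with working face at x = +78 (y -83..+17, top z = 46). Side stop: low bar with working face at y = -73 (x -30..+70, top z = 30).
- seat (a point): Point on the plate's top, fixture axes, where the block's origin lies when the block is home against both stops (fixture x = +23, y = -43, z = +20 mm).
- tube_mouth (a point): Centre of the guide tube's flared mouth, fixture axes, 40 mm above the bench (fixture x = -15, y = +53 mm). The tube's axis is parallel to fixture y; the rod enters along -y. Tube 36 mm long (to fixture y = +17), outer radius 13 mm, 16.5 at the mouth; bore 14 mm in diameter, flaring to 21 at the mouth.
- block: Loose grey mortar block 110 (x) x 60 (y) x 40 (z) mm, 0.3 to 0.5 kg, on the plate 8 to 35 mm short of the stops, a little turned. Origin: centre of its underside; axes roughly as the fixture's. Home: +x face on the far stop, -y face on the side stop, axes parallel. The +y face, with the pocket, is then 30 mm from the tube's end; push it at block x = 0..+50, clear of the tube.
- pocket (a point): Centre of the mouth of the round blind pocket (18 mm in diameter, 45 mm deep) in the block's +y face, 38 mm to -x of the face's middle and 20 mm above the block's underside; in line with the tube when the block is home.
- rod: Gauge rod, 0.12 kg, lying in its cradle, axis level, 50 mm above the bench. Origin: middle of the black square handle, on the axis; x runs along the rod to the tip. Handle 60 mm long, 16 x 16 mm, two faces upright; collar 26 mm in diameter at x +30..+38; shaft 10 mm in diameter to the tip at +139; tail 10 mm in diameter back to -92.
- rod_tip (a point): End of the rod's tip, on its axis (139 mm ahead of the handle's middle); rod axes. With the collar stopped at the tube's mouth it stands 35 mm inside the pocket of the homed block, short of the bottom.
- rod_collar (a point): Centre of the collar's front face (towards the tip), on the axis, 38 mm ahead of the handle's middle; it comes to rest at the tube's mouth.
- cradle: Fixed cradle: base 170 x 50 x 10 mm with two open V supports 10 mm thick, tops 53 mm above the bench, 60 mm ahead (x) and 77.5 mm behind the origin, under shaft and tail. Origin at bench height under the handle's middle, x towards the rod's tip as it lies. The rod lifts straight up. A large bench scale stands behind (beyond x = 0.52 m, y 0.02 to 0.33): cross in front of it.
- tile: Fixed white square reading tile in a steel tray, 84 x 84 x 12 mm. Origin: centre of its underside.
- tile_top (a point): Centre of the reading tile's white top, 12 mm above the bench.
- sample_tin_0: Bystander: round aluminium tin, diameter 59, height 38 mm. Origin: centre of its underside.
- wood_block: Bystander: wooden block 40 x 110 x 28 mm (long along its y). Origin: centre of its underside.
- petri: Bystander: shallow milky round dish, diameter 60, height 17 mm. Origin: centre of its underside.
Mind the look-alikes: they are no part of the job. What is shaped like the tile but turquoise or yellow is not meant.

How it is judged:
On the way, in this order (a step that is already met when the one before it is completed fails the run):
1. the block sits against both stops, within 3 mm and 0.04 rad (x of block in the frame of seat between -0.003 and 0.003 m and y of block in the frame of seat between -0.003 and 0.003 m and z of block in the frame of seat below 0.004 m and angle between the x axis of block and the x axis of fixture, either way round below 0.04 rad), for 0.2 s.
2. the rod is through the guide tube with its collar at the mouth (within 2.5 mm), the fingers holding it, the block still home (all of step 1 and y of rod_collar in the frame of tube_mouth below 0.0025 m and distance between rod_collar and tube_mouth below 0.006 m and angle between the x axis of rod and the y axis of fixture, either way round below 0.06 rad and contact force between rod and the fingers above 1 N), for 0.2 s.
3. the rod is drawn out: its tip is at least 10 mm outside the tube's mouth, the fingers holding it (y of rod_tip in the frame of tube_mouth above 0.01 m and contact force between rod and the fingers above 1 N), for 0.1 s.
At the end, for the whole second after the job is handed in: Fingers hold the rod, clear of tile, fixture, block and cradle; tip within 25 mm (horizontally) of the tile's centre and 15 to 120 mm above its top; rod level within 0.15 rad and still (0.02 m/s, 0.15 rad/s); block still and home against both stops within 3 mm, 0.04 rad (all of step 1 and horizontal distance between rod_tip and tile_top below 0.025 m and z of rod_tip in the frame of tile_top between 0.015 and 0.12 m and angle between rod's own x axis and vertical between 1.42 and 1.72 rad and contact force between rod and the fingers above 1 N and contact force between rod and tile below 0.1 N and contact force between rod and fixture below 0.1 N and contact force between rod and block below 0.1 N and contact force between rod and cradle below 0.1 N and linear speed of rod below 0.02 m/s and angular speed of rod below 0.15 rad/s and linear speed of block below 0.01 m/s); the arm keeps its last pose, push and grip.
It fails at once if a bystander (tin, wooden block, dish) is moved more than 15 mm (distance of any of sample_tin_0, wood_block, petri from where it was at the start of the episode above 0.015 m).
It also fails if it takes over 72 s, if anything falls off the work surface, if the arm or the gripper's body presses on something with over 40 N, if the wrist force passes 120 N, or if a joint passes its speed limit or range.

### The arm

A 6-joint arm with a two-finger parallel gripper is mounted at the origin on a cart in front of the work surface, level with it; the furniture and walls round the work are solid. World frame = base frame: x ahead of the robot, y to its left, z up, the work surface at z = 0. Lengths are in m, angles in rad, forces in N, time in s.
With the tool pointing down it reaches from about 0.275 to 0.725 m from the base axis. Payload 15.9 kg.
Tool frame: the origin (TCP) lies midway between the tips of the shut fingers; the grasp point (between the pads) lies 19 mm behind it (manip.tcp_to_grasp is the x of the grasp point in the tool frame, in m); x points along the fingers, z is the direction in which the jaws open and shut, and the axes are right-handed (so a half turn about x gives the same grasp; the last joint's range is limited). The gripper opens to 85 mm and grips with 20 to 120 N. Pads are 22 mm wide; open, the fingers measure 114 mm over their backs; the gripper's body (76 mm by 85 mm) begins 54 mm behind the grasp point. The pads swing forward as they close: fully open they stand 13 mm farther back than shut.
Start: joints at [-1.302, 0.213, -0.034, 1.323, 0, 1.571], TCP at [0.133, -0.482, 0.231] pointing down, gripper open.
Joint ranges: [-2.98, 2.98], [-0.74, 1.72], [-1.14, 1.35], [-2.1, 2.04], [-1.57, 1.44], [-3.14, 3.14]. Speed limits (rad/s): [1.89, 1.89, 2.39, 2.57, 3.14, 3.14].

### API

Orientations are given as a unit quaternion [w, x, y, z].
In Python, from plant import manip, viewer, close_job, models gives the robot as it stands.
- The arm moves only by the tool play_rows, never from a script. Its argument "commands" is a list that holds one entry, the list of rows, each a list of 7 numbers: the finger opening in cm, from 0 to 8.54, then the shift along the tool's x, y, z in cm, then the turn, a rotation vector about the tool's x, y, z in degrees. In form: [[[grip, dx, dy, dz, ax, ay, az], ...]]. A call has 1 to 10 rows; each row is the pose to reach, as a shift and turn from the pose commanded when the call began, along the tool's axes at that moment; what a row does not reach only later rows make up. A row lasts 1/12 s, in which the tool goes at most 41.7 mm and 7.16 degrees, less where a joint would pass 70% of its speed; a pose out of reach is approached as far as the arm can. A call with a gripper value outside its range is refused whole. The fingers move at their own pace and stop on an object; the grip force is fixed at half the most. Time passes only in rows, so rows that repeat a pose let the fingers close. It gives the time, the measured TCP pose, the force and the opening at its end, in the units of the state.
- manip.observe(): the state, without advancing time (a new reading comes with each control period).
- viewer.camera(name): name is "scene" or "top" or "wrist"; returns the picture (384x512x3 uint8, red, green, blue); there is no depth.
- viewer.camera_params(name): a dict with "mtx" (3x3 intrinsics, pixels), "extrinsics" (4x4, takes a point from camera to world coordinates); the wrist camera has in their place "mount" (4x4, takes a point from camera to tool coordinates, whose origin is the TCP and whose axes are the tool frame's). Camera axes: x right, y down, z forward; pixel columns grow to the right and rows downward; lengths in m; the calibration is good to about 2 mm. A picture is of the moment at which its call begins: read the wrist's pose just before it. camera_params takes no time and is no camera call.
- close_job(): hands the job in, once; it reports no verdict.
Trained networks look in the newest picture that a camera, given by its name, has taken for a name from the list of things; names that differ only in an ending like _2 or _b are one class to them, and where a whole thing is asked for, a point or a joint stands for the part that bears it (a point fixed in the world has none). Each returns a list of dicts, best first, with "score" (0 to 1); they miss things now and then, are a little off and sometimes report something else, mostly with a low value. They report only what shows in the picture. A call takes as long as a camera call. They do not tell look-alikes from the thing itself.
- models.search_frame(camera, query): "location" ([x, y, z] in m, in world coordinates, good to about 4 mm: the middle of the surface that is visible of it).
The state is a dict: "t": time; "q": joint angles; "dq": joint speeds; "effort": joint torques, N m; "tool_pos": TCP position; "eef_rot": TCP orientation; "wrist_force": force on the tool from outside, world axes, zero at the start; "wrist_torque": the same for the moment, N m; "finger_gap": opening from 0.0 (shut) to 1.0 (fully open).
Only numpy, scipy, OpenCV 4.12 (cv2) and the standard library are available. Lean on these libraries where they do the work, as an engineer would, in place of code of your own. Each camera call takes 0.05 s, during which the arm holds its last target.

## Working session

There is one attempt and no reset: what is moved stays moved. The work goes in short steps, Python scripts to look and compute and a tool call to move; the robot and the scene stay as the last step left them, time stands still between calls to the robot, and variables do not carry over. Pictures are saved under pics/ and viewed, and the job is handed in when it is done.

Besides the shell and the picture viewer there is one more tool, called after "Call:" by a JSON object that holds its "fn" and its "kwargs". play_rows: Moves the arm, as the interface text tells. Its arguments: {"type":"object","properties":{"commands":{"type":"array","items":{"type":"array","items":{"type":"array","items":{"type":"number"}}}}},"required":["commands"]}

```bash
ls; mkdir -p pics; python3 - <<'E'
from plant import manip, viewer, close_job, models
import cv2,numpy as np
print(manip.observe(), manip.tcp_to_grasp)
for n in("scene","top","wrist"):
    im=viewer.camera(n); cv2.imwrite(f"pics/{n}0.png",cv2.resize(im[:,:,::-1],(800,600),interpolation=cv2.INTER_CUBIC))
    p=viewer.camera_params(n); print(n,{k:np.round(v,4).tolist() for k,v in p.items()})
for c in("top","scene"):
  for q in("fixture","block","rod","cradle","tile","tube_mouth","pocket","rod_tip","rod_collar","tile_top","sample_tin_0","wood_block","petri"):
    try: print(c,q,[(np.round(r["location"],4).tolist(),round(r["score"],2)) for r in models.search_frame(c,q)][:4])
    except Exception as e: print(c,q,e)
print(manip.observe()["t"])
E
```

```text
pics
{'t': 0.0, 'q': array([-1.30202974e+00,  2.13369683e-01, -3.50343479e-02,  1.32347045e+00,
        1.12041004e-05,  1.57080803e+00]), 'dq': array([-0.00083513,  0.00122496, -0.00056624,  0.00110053,  0.00190101,
       -0.00211834]), 'effort': array([ 3.57527111e-03, -6.86148262e+01,  4.87119269e+01,  1.74430601e-02,
        1.71582019e-04, -9.92690389e-06]), 'tool_pos': array([ 0.1326907 , -0.48174381,  0.23081921]), 'eef_rot': array([ 0.56217825,  0.42873985,  0.5627799 , -0.42827156]), 'wrist_force': array([ 0.31963449,  0.77826855, -0.19043019]), 'wrist_torque': array([0.02201654, 0.04033663, 0.02710825]), 'finger_gap': 0.994813304329465} -0.0187
scene {'mtx': [[374.8, 0.0, 253.7984], [0.0, 374.8, 191.6985], [0.0, 0.0, 1.0]], 'extrinsics': [[-0.5746, -0.459, 0.6776, -0.3285], [-0.8182, 0.3407, -0.4631, 0.638], [-0.0183, -0.8205, -0.5713, 0.869], [0.0, 0.0, 0.0, 1.0]]}
top {'mtx': [[375.2373, 0.0, 259.6714], [0.0, 375.2373, 192.4051], [0.0, 0.0, 1.0]], 'extrinsics': [[0.1086, -0.9709, 0.2133, 0.3377], [-0.9941, -0.1066, 0.0209, -0.021], [0.0025, -0.2143, -0.9768, 1.3091], [0.
[... 1189 characters left out ...]
0638], 0.7)]
scene rod [([0.4233, 0.284, 0.0551], 0.87), ([0.5019, -0.0828, 0.025], 0.34)]
scene cradle [([0.4271, 0.3065, 0.012], 0.67), ([0.6479, -0.0631, 0.014], 0.42)]
scene tile [([0.646, -0.0607, 0.0135], 0.68)]
scene tube_mouth [([0.4991, -0.0847, 0.021], 0.81), ([0.4226, 0.2897, 0.0531], 0.75)]
scene pocket [([0.5072, -0.1296, 0.0577], 0.69)]
scene rod_tip [([0.4181, 0.2862, 0.0536], 0.56)]
scene rod_collar [([0.424, 0.2841, 0.0609], 0.65)]
scene tile_top [([0.6388, -0.0627, 0.0124], 0.76), ([0.8235, -0.1003, 0.0111], 0.58)]
scene sample_tin_0 [([0.428, 0.4936, 0.0404], 0.84), ([0.4996, -0.0852, 0.0223], 0.66), ([0.4248, 0.2849, 0.0578], 0.57)]
scene wood_block []
scene petri []
1.45
```

View pics/scene0.png

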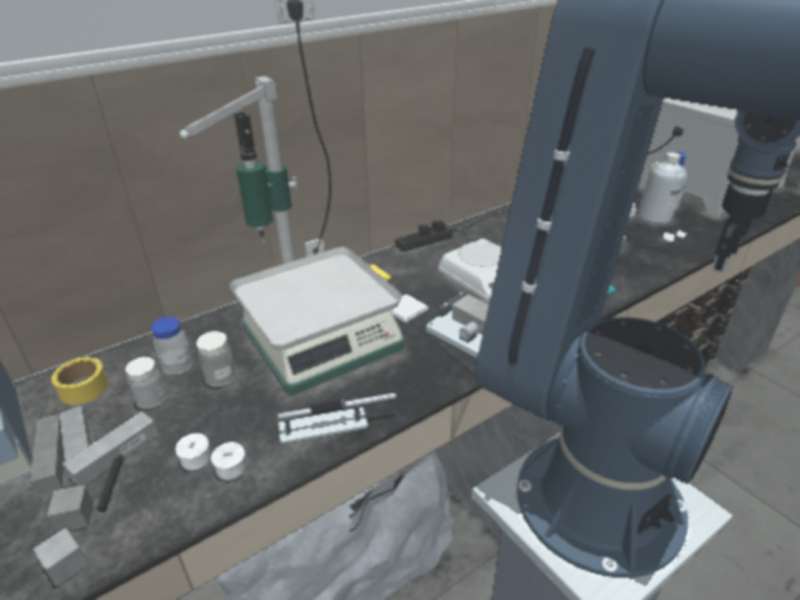

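View pics/top0.png

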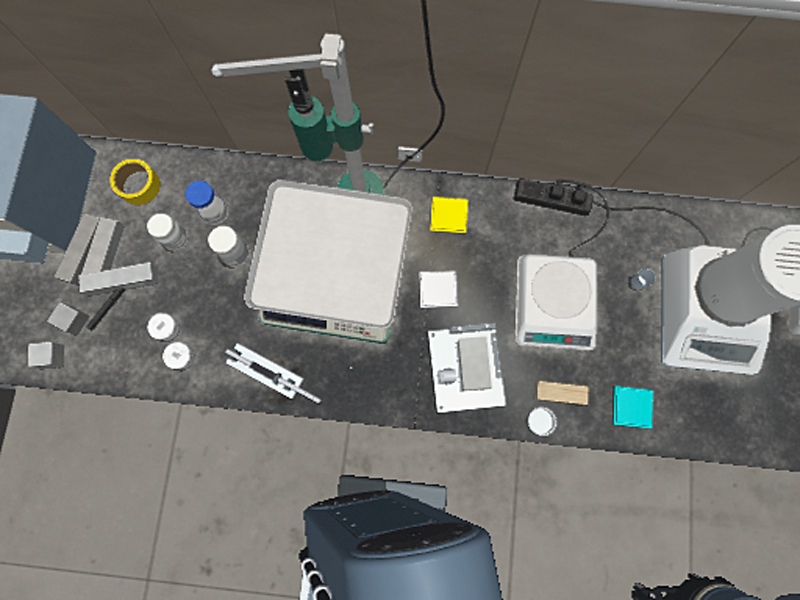

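View pics/wrist0.png

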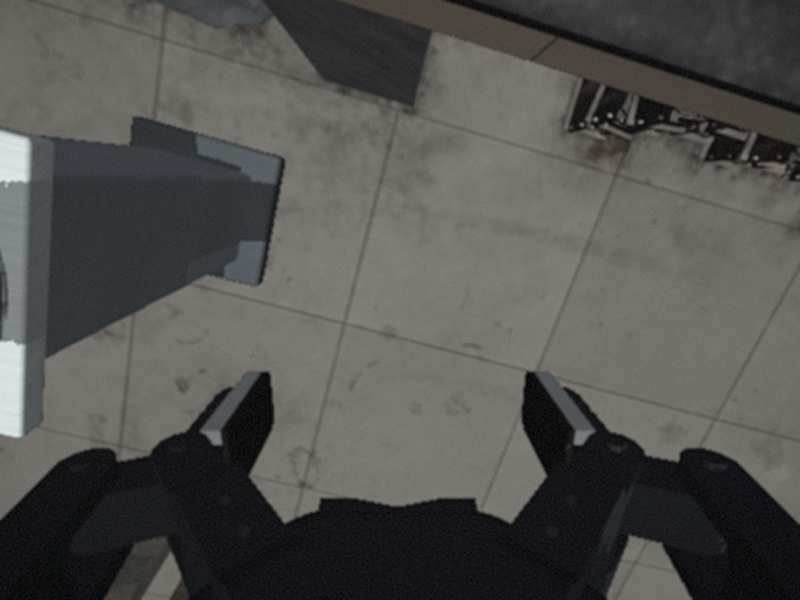

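The top view shows the fixture at (467,368) with the block on it at (477,362) and the tube at (447,376). The rod in its cradle is at (275,375). The white tile is at (438,289); its look-alikes are yellow (448,214) and turquoise (633,407). The dark stick at (105,310) could pass for the rod, but it has no cradle. I'll zoom in to check these choices.

```bash
python3 - <<'E'
import cv2
from plant import viewer
im=viewer.camera("top")[:,:,::-1]
a=cv2.resize(im[175:270,255:335],(640,760)[:2] if 0 else (505,600),interpolation=cv2.INTER_CUBIC)
b=cv2.resize(im[210:265,140:212],(785,600),interpolation=cv2.INTER_CUBIC)
cv2.imwrite("pics/topA.png",a);cv2.imwrite("pics/topB.png",b)
E
```

```text
(no output)
```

View pics/topA.png

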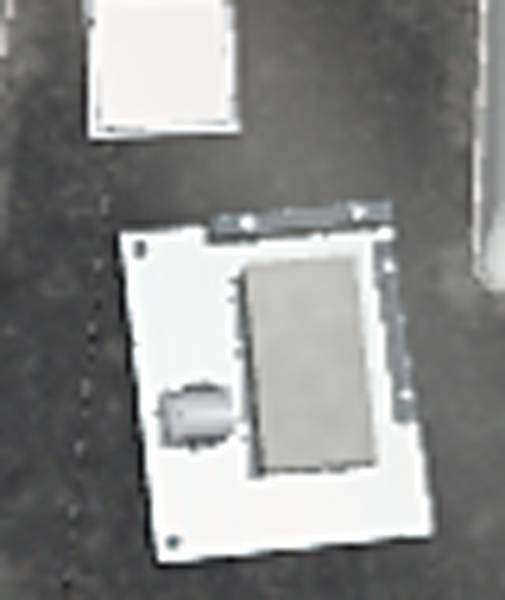

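View pics/topB.png

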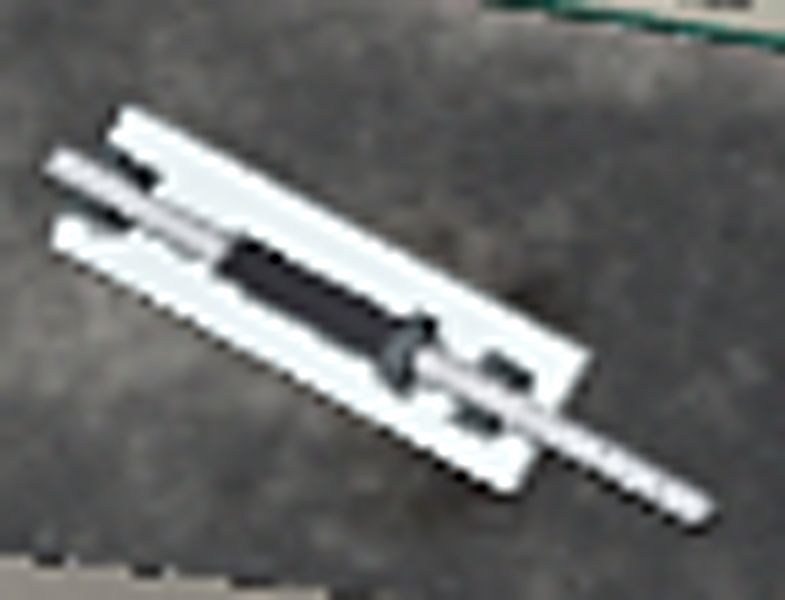

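The crops confirm the choice. In crop A, the plate corners are at (120,232), (160,563) and (433,535), with the stops at the top and right. In crop B, the rod's tip is at the lower right (705,515) and its tail at (55,160). Next I'll turn these into positions.

```bash
cat > h.py <<'E'
import numpy as np, cv2
from scipy.spatial.transform import Rotation as R
from scipy.optimize import least_squares
from plant import manip, viewer, close_job, models
def cam(n, st=None):
    p=viewer.camera_params(n)
    if n=="wrist":
        T=np.eye(4); T[:3,:3]=rot(st).as_matrix(); T[:3,3]=st["tool_pos"]; return p["mtx"],T@p["mount"]
    return p["mtx"],p["extrinsics"]
def rot(st): q=st["eef_rot"]; return R.from_quat([q[1],q[2],q[3],q[0]])
def ray(K,E,uv,z):
    d=E[:3,:3]@np.linalg.solve(K,[uv[0],uv[1],1]); o=E[:3,3]; return o+d*(z-o[2])/d[2]
def proj(K,E,P):
    P=np.atleast_2d(P); c=(P-E[:3,3])@E[:3,:3]; p=c@K.T; return p[:,:2]/p[:,2:]
def fx(pose,P):  # pose x,y,yaw ; P Nx3 local
    P=np.atleast_2d(P).astype(float); c,s=np.cos(pose[2]),np.sin(pose[2])
    return np.c_[pose[0]+c*P[:,0]-s*P[:,1],pose[1]+s*P[:,0]+c*P[:,1],P[:,2]]
def fit(K,E,L,uv,x0):
    r=least_squares(lambda p:(proj(K,E,fx(p,L))-uv).ravel(),x0,x_scale=[.01,.01,.1]); return r.x, np.abs(r.fun).max()
E
python3 - <<'E'
from h import *
K,E=cam("top")
s=505/80
px=lambda l,s,o:(np.array(l)+.5)/s-.5+o
uv=px([(120,232),(160,563),(433,535)],s,[255,175])
print("fixture",*fit(K,E,np.array([(.09,.065,.02),(-.09,.065,.02),(-.09,-.085,.02)]),uv,[.47,-.12,0]))
uvb=px([(245,265),(352,258),(375,462),(262,472)],s,[255,175])
print("block",*fit(K,E,np.array([(.055,.03,.06),(.055,-.03,.06),(-.055,-.03,.06),(-.055,.03,.06)]),uvb,[.47,-.12,0]))
s=785/72
uvr=px([(55,160),(705,515)],s,[140,210])
a,b=[ray(K,E,u,.05) for u in uvr]; print("rod",a,b,np.linalg.norm(b-a)); d=(b-a)/np.linalg.norm(b-a); print("mid",a+d*.092, np.arctan2(d[1],d[0]))
uvt=px([(165,65)],505/80,[255,175])
uvt=px([(88,135),(240,130)],505/80,[255,175]); print([ray(K,E,u,.012) for u in uvt])
st=manip.observe(); print(st["t"], rot(st).as_matrix().round(3).tolist(), st["tool_pos"])
E
```

```text
fixture [ 0.48280002 -0.13159433  0.21072551] 0.4146927238477929
block [ 0.49172658 -0.15398594  0.18207599] 0.4394541423567375
rod [0.46124326 0.37949484 0.05      ] [0.375813   0.16467573 0.05      ] 0.23118300005635123
mid [0.42724602 0.2940069  0.05      ] -1.9493051271710637
[array([ 0.61159123, -0.02576449,  0.012     ]), array([ 0.62371838, -0.11006681,  0.012     ])]
1.5 [[0.0, 0.964, 0.266], [-0.0, 0.266, -0.964], [-1.0, 0.0, 0.0]] [ 0.13277142 -0.4820427   0.23132211]
```

The measured rod length is 231 mm, which matches the 231 mm given. The fixture is at (0.483,-0.132) with yaw 0.21. The block is about 19 mm short of both stops. I'll move over the fixture.

Call:
{"fn": "play_rows", "kwargs": {"commands": [[[0,3,37,-22.5,3.3,0,0],[0,3,37,-22.5,3.3,0,0],[0,3,37,-22.5,3.3,0,0],[0,3,37,-22.5,3.3,0,0],[0,3,37,-22.5,3.3,0,0],[0,3,37,-22.5,3.3,0,0],[0,3,37,-22.5,3.3,0,0],[0,3,37,-22.5,3.3,0,0],[0,3,37,-22.5,3.3,0,0],[0,3,37,-22.5,3.3,0,0]]]}}

```text
t: 2.33
tool_pos: [0.4189, -0.1776, 0.2026]
eef_rot: [0.55, 0.445, 0.55, -0.444]
wrist_force: [0.3, -1.0, 0.5]
finger_gap: 0.002
```

Call:
{"fn": "play_rows", "kwargs": {"commands": [[[0,0,0,0,0,0,0],[0,0,0,0,0,0,0],[0,0,0,0,0,0,0]]]}}

```text
t: 2.58
tool_pos: [0.4177, -0.1795, 0.2025]
eef_rot: [0.55, 0.444, 0.55, -0.444]
wrist_force: [-0.3, -0.2, -0.4]
finger_gap: -0.001
```

```bash
python3 - <<'E'
from h import *
st=manip.observe(); im=viewer.camera("wrist"); np.savez("w1.npz",im=im,pos=st["tool_pos"],q=st["eef_rot"])
K,E=cam("wrist",st)
v=cv2.resize(im[:,:,::-1],(800,600),interpolation=cv2.INTER_CUBIC)
f=[.4828,-.1316,.2107]
def dr(P,c):
    for p in proj(K,E,P): cv2.circle(v,tuple(int(round((x+.5)*600/384-.5)) for x in p),3,c,-1)
dr(fx(f,[(.09,.065,.02),(-.09,.065,.02),(-.09,-.085,.02),(.09,-.085,.02),(-.015,.053,.04),(.078,.017,.046),(.07,-.073,.03),(-.03,-.073,.03)]),(0,0,255))
b=[.4917,-.1540,.182]
dr(fx(b,[(sx*.055,sy*.03,.06) for sx in(1,-1) for sy in (1,-1)]),(0,255,0))
cv2.imwrite("pics/w1.png",v)
E
```

```text
(no output)
```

View pics/w1.png

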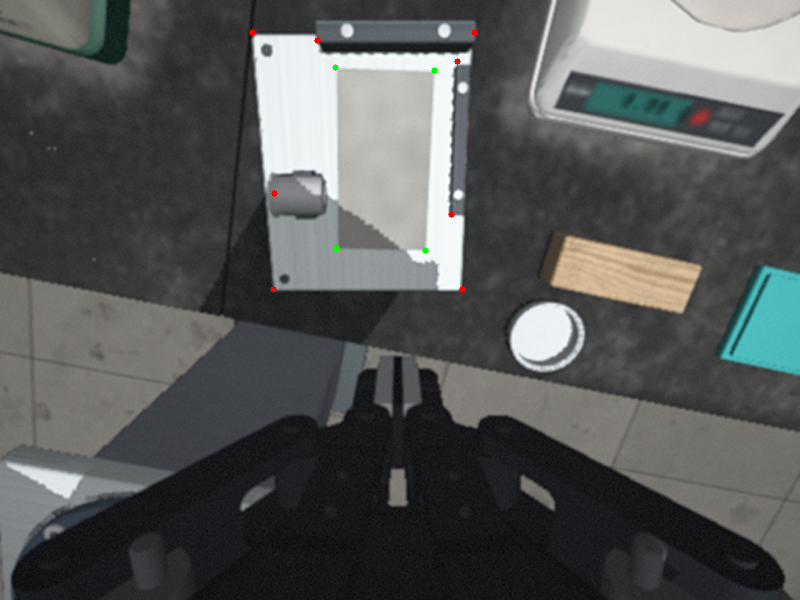

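The view agrees with the model to within about 2 mm: the red and green model points fall on the plate corners and the block's corners. I'll lower behind the block's -x face and push +x.

Call:
{"fn": "play_rows", "kwargs": {"commands": [[[0,4,0,0,0,0,0],[0,8,0,0,0,0,0],[0,12,0,0,0,0,0],[0,15,0,0,0,0,0],[0,17,0,0,0,0,0],[0,17,0,0,0,0,0],[0,17,0.5,0,0,0,0],[0,17,0.8,0,0,0,0],[0,17,0.8,0,0,0,0]]]}}

```text
t: 3.38
tool_pos: [0.4275, -0.1787, 0.0343]
eef_rot: [0.551, 0.445, 0.549, -0.444]
wrist_force: [0.2, -0.1, 0.7]
finger_gap: 0.0
```

Call:
{"fn": "play_rows", "kwargs": {"commands": [[[0,0,0.3,0,0,0,0],[0,0,0.6,0,0,0,0],[0,0,0.9,0,0,0,0],[0,0,1.2,0,0,0,0],[0,0,1.5,0,0,0,0],[0,0,1.7,0,0,0,0],[0,0,1.7,0,0,0,0]]]}}

```text
t: 3.97
tool_pos: [0.4427, -0.1742, 0.0327]
eef_rot: [0.55, 0.444, 0.55, -0.444]
wrist_force: [-1.1, -0.8, -0.1]
finger_gap: -0.001
```

Call:
{"fn": "play_rows", "kwargs": {"commands": [[[0,0,0.1,0,0,0,0],[0,0,0.2,0,0,0,0],[0,0,0.3,0,0,0,0],[0,0,0.4,0,0,0,0],[0,0,0.4,0,0,0,0]]]}}

```text
t: 4.38
tool_pos: [0.4461, -0.1734, 0.0326]
eef_rot: [0.55, 0.444, 0.55, -0.445]
wrist_force: [-4.9, -0.6, 3.6]
finger_gap: -0.001
```

```bash
python3 - <<'E'
from h import *
st=manip.observe(); im=viewer.camera("wrist")
v=cv2.resize(im[:,:,::-1],(800,600),interpolation=cv2.INTER_CUBIC)
cv2.imwrite("pics/w2.png",v);print(st["wrist_force"],st["tool_pos"])
E
```

```text
[-4.8964217  -0.55159546  3.59666619] [ 0.44610254 -0.1734185   0.03260726]
```

View pics/w2.png

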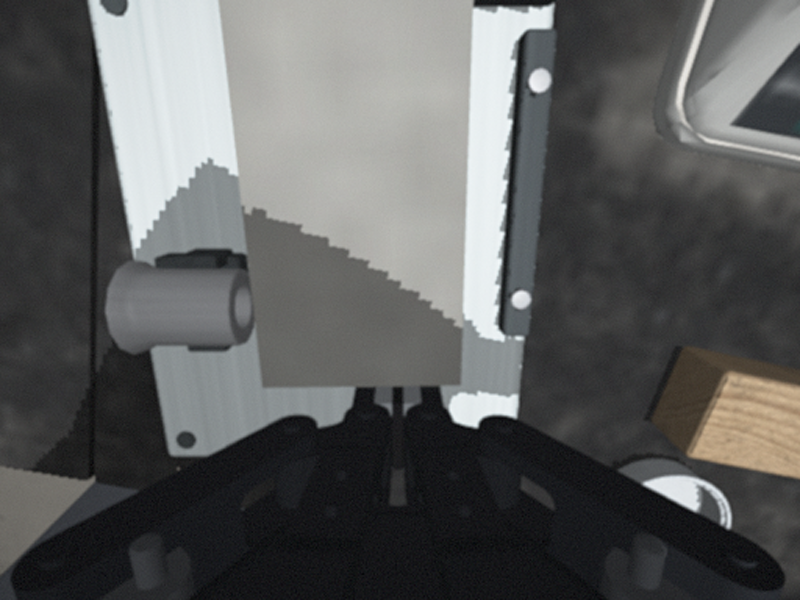

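Call:
{"fn": "play_rows", "kwargs": {"commands": [[[0,0,0.1,0,0,0,0],[0,0,0.2,0,0,0,0],[0,0,0.2,0,0,0,0]]]}}

```text
t: 4.68
tool_pos: [0.4478, -0.173, 0.0325]
eef_rot: [0.55, 0.444, 0.55, -0.445]
wrist_force: [-4.8, -1.4, 4.5]
finger_gap: -0.002
```

Call:
{"fn": "play_rows", "kwargs": {"commands": [[[0,0,0.1,0,0,0,0],[0,0,0.2,0,0,0,0],[0,0,0.2,0,0,0,0]]]}}

```text
t: 4.93
tool_pos: [0.4478, -0.1729, 0.0323]
eef_rot: [0.549, 0.443, 0.551, -0.446]
wrist_force: [-20.2, -6.8, 16.1]
finger_gap: -0.0
```

The block is at the far stop: the finger front is at fixture x = -31.9 and home is -32. Next is the -y push.

Call:
{"fn": "play_rows", "kwargs": {"commands": [[[0,0,-1,0,0,0,0],[0,-3,-1,0,0,0,0],[0,-6,-1,0,0,0,0],[0,-6.5,2,-2,0,0,0],[0,-6.5,5,-4,0,0,0],[0,-6.5,8.1,-6.5,0,0,0],[0,-6.5,8.1,-6.5,0,0,0],[0,-6.5,8.1,-6.5,0,0,0]]]}}

```text
t: 5.6
tool_pos: [0.5167, -0.0905, 0.0973]
eef_rot: [0.551, 0.444, 0.551, -0.443]
wrist_force: [-1.5, -0.6, -0.3]
finger_gap: -0.001
```

```bash
python3 - <<'E'
from h import *
st=manip.observe(); im=viewer.camera("wrist")
v=cv2.resize(im[:,:,::-1],(800,600),interpolation=cv2.INTER_CUBIC)
d=st["tool_pos"][:2]-[.4828,-.1316];c,s=np.cos(.2107),np.sin(.2107);print(d@[c,s],d@[-s,c],st["tool_pos"])
cv2.imwrite("pics/w3.png",v)
E
```

```text
0.04170938956145957 0.033098319505060536 [ 0.51666465 -0.09051037  0.09734332]
```

View pics/w3.png

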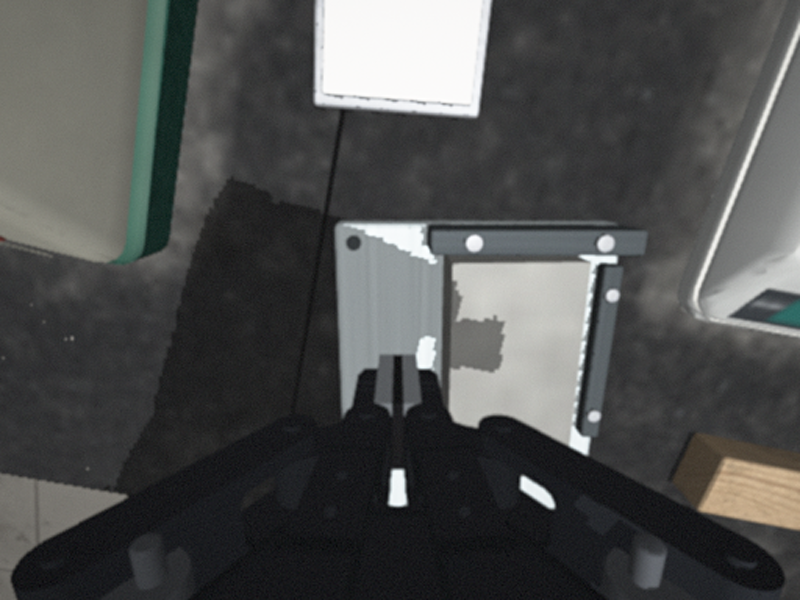

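Call:
{"fn": "play_rows", "kwargs": {"commands": [[[0,3,0,0,0,0,0],[0,5.5,0,0,0,0,0],[0,6.3,0,0,0,0,0],[0,6.3,0,0,0,0,0],[0,6.3,0,0.5,0,0,0],[0,6.3,0,1.0,0,0,0],[0,6.3,0,1.3,0,0,0],[0,6.3,0,1.6,0,0,0],[0,6.3,0,1.9,0,0,0],[0,6.3,0,1.9,0,0,0]]]}}

```text
t: 6.48
tool_pos: [0.5204, -0.1112, 0.0353]
eef_rot: [0.55, 0.445, 0.549, -0.444]
wrist_force: [0.4, -0.2, -0.6]
finger_gap: 0.0
```

Call:
{"fn": "play_rows", "kwargs": {"commands": [[[0,0,0,0.2,0,0,0],[0,0,0,0.4,0,0,0],[0,0,0,0.6,0,0,0],[0,0,0,0.8,0,0,0],[0,0,0,0.8,0,0,0]]]}}

```text
t: 6.9
tool_pos: [0.5216, -0.1184, 0.0349]
eef_rot: [0.55, 0.445, 0.55, -0.444]
wrist_force: [-0.3, 4.0, 2.6]
finger_gap: -0.001
```

Call:
{"fn": "play_rows", "kwargs": {"commands": [[[0,0,0,0.2,0,0,0],[0,0,0,0.3,0,0,0],[0,0,0,0.3,0,0,0]]]}}

```text
t: 7.15
tool_pos: [0.5212, -0.1196, 0.0348]
eef_rot: [0.549, 0.445, 0.551, -0.443]
wrist_force: [-7.1, 19.1, 12.4]
finger_gap: 0.003
```

Call:
{"fn": "play_rows", "kwargs": {"commands": [[[0,0,0,0.1,0,0,0],[0,0,0,0.1,0,0,0]]]}}

```text
t: 7.32
tool_pos: [0.5211, -0.1199, 0.0348]
eef_rot: [0.549, 0.445, 0.552, -0.443]
wrist_force: [-10.0, 23.7, 16.9]
finger_gap: 0.003
```

```bash
python3 - <<'E'
from h import *
st=manip.observe(); im=viewer.camera("wrist")
v=cv2.resize(im[100:384,200:460,::-1],(550,600),interpolation=cv2.INTER_CUBIC)
print(st["wrist_force"],st["tool_pos"])
cv2.imwrite("pics/w4.png",v)
E
```

```text
[-9.98379664 23.71957938 16.92459481] [ 0.5210818  -0.11989815  0.03481116]
```

View pics/w4.png

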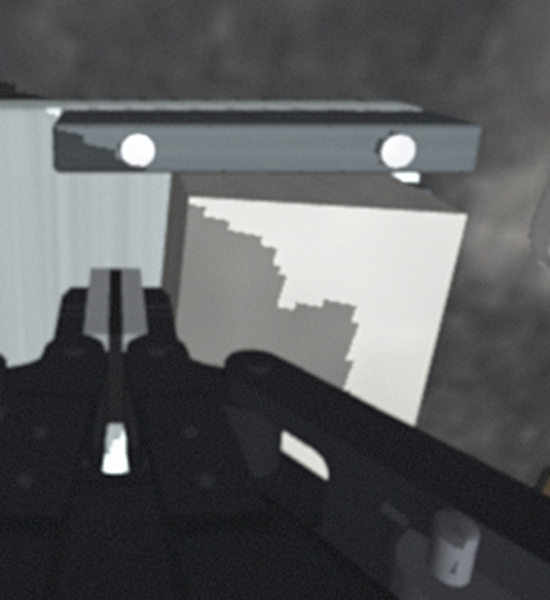

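The force has an upward part and the block looks tilted or turned. I pushed too high above the low side stop, so I'll back off and look.

Call:
{"fn": "play_rows", "kwargs": {"commands": [[[0,0,0,-0.5,0,0,0],[0,0,0,-1.2,0,0,0],[0,0,0,-1.2,0,0,0]]]}}

```text
t: 7.62
tool_pos: [0.5195, -0.11, 0.0346]
eef_rot: [0.55, 0.444, 0.55, -0.444]
wrist_force: [0.2, -0.0, -0.3]
finger_gap: 0.001
```

```bash
python3 - <<'E'
from h import *
st=manip.observe(); im=viewer.camera("wrist")
v=cv2.resize(im[100:384,200:460,::-1],(550,600),interpolation=cv2.INTER_CUBIC)
print(st["wrist_force"],st["tool_pos"])
cv2.imwrite("pics/w5.png",v)
im=viewer.camera("top")[:,:,::-1]
cv2.imwrite("pics/topC.png",cv2.resize(im[175:270,255:335],(505,600),interpolation=cv2.INTER_CUBIC))
E
```

```text
[ 0.15192404 -0.0185389  -0.33476063] [ 0.51946355 -0.10996323  0.03457417]
```

View pics/w5.png

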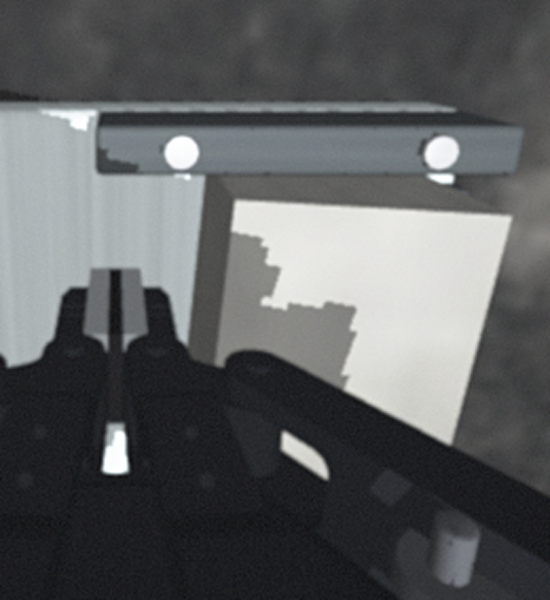

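View pics/topC.png

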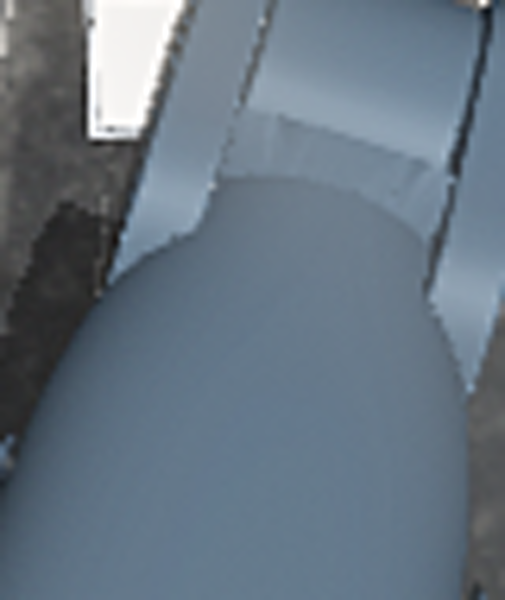

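Call:
{"fn": "play_rows", "kwargs": {"commands": [[[0,-4,0,0,0,0,0],[0,-8,0,0,0,0,0],[0,-12,-4,0,0,0,0],[0,-14,-8,2,0,0,0],[0,-14,-11,3,0,0,0],[0,-14,-11,3,0,0,0],[0,-14,-11,3,0,0,0]]]}}

```text
t: 8.3
tool_pos: [0.417, -0.1646, 0.1757]
eef_rot: [0.55, 0.445, 0.549, -0.445]
wrist_force: [0.7, 0.4, 0.7]
finger_gap: 0.005
```

```bash
python3 - <<'E'
from h import *
st=manip.observe(); im=viewer.camera("wrist")
v=cv2.resize(im[0:240,120:440,::-1],(800,600),interpolation=cv2.INTER_CUBIC)
print(st["t"],st["tool_pos"])
np.savez("w6.npz",im=im,pos=st["tool_pos"],q=st["eef_rot"])
cv2.imwrite("pics/w6.png",v)
E
```

```text
8.3 [ 0.41701061 -0.16459834  0.17565411]
```

View pics/w6.png

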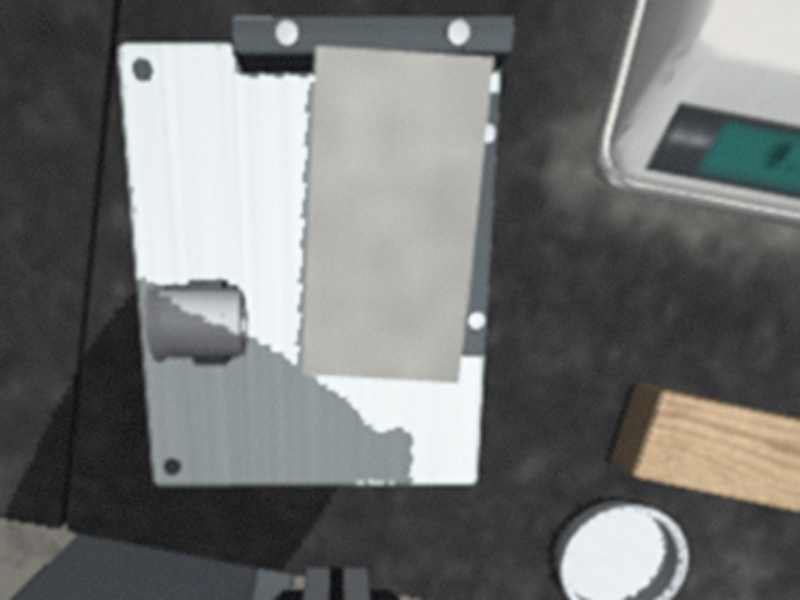

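```bash
cat >> h.py <<'E'
def load(f):
    d=np.load(f); return d["im"],*cam("wrist",dict(tool_pos=d["pos"],eef_rot=d["q"]))
PL=np.array([(.09,.065,.02),(-.09,.065,.02),(-.09,-.085,.02)])
BT=np.array([(.055,.03,.06),(.055,-.03,.06),(-.055,-.03,.06),(-.055,.03,.06)])
def px(l,s,o): return (np.array(l)+.5)/s-.5+np.array(o)
def rel(f,b):
    c,s=np.cos(f[2]),np.sin(f[2]); d=np.array(b[:2])-f[:2]; return np.round([1e3*(c*d[0]+s*d[1])-23,1e3*(-s*d[0]+c*d[1])+43,b[2]-f[2]],3)
E
python3 - <<'E'
from h import *
im,K,E=load("w6.npz")
f,e=fit(K,E,PL,px([(120,42),(155,485),(478,485)],2.5,[120,0]),[.48,-.13,.21]); print(f,e)
b,e=fit(K,E,BT,px([(316,45),(493,57),(460,382),(302,375)],2.5,[120,0]),[.5,-.15,.2]); print(b,e,rel(f,b))
im,K,E=load("w1.npz")
f,e=fit(K,E,PL,px([(253,34),(273,290),(463,291)],600/384,[0,0]),[.48,-.13,.21]); print(f,e)
b,e=fit(K,E,BT,px([(336,69),(434,70),(424,250),(337,247)],600/384,[0,0]),[.5,-.15,.2]); print(b,e,rel(f,b))
E
```

```text
[ 0.48180543 -0.13230282  0.20846179] 0.7058958323540683
[ 0.50936993 -0.16611453  0.15530951] 0.27859060127832436 [-3.03   4.216 -0.053]
[ 0.48169882 -0.13233912  0.20870871] 0.6046643399569689
[ 0.4915689  -0.15430545  0.18026607] 1.1498812745416274 [-17.895  19.465  -0.028]
```

The block is 3 mm and 4 mm short and turned -0.053. I'll push x again near the block's middle and lower, then y at block x≈0.

Call:
{"fn": "play_rows", "kwargs": {"commands": [[[0,4,0,1,0,0,0],[0,8,0,2,0,0,0],[0,12,0,2.9,0,0,0],[0,14.5,0,2.9,0,0,0],[0,14.9,0,2.9,0,0,0],[0,14.9,1,2.9,0,0,0],[0,14.9,1.8,2.9,0,0,0],[0,14.9,2.1,2.9,0,0,0],[0,14.9,2.4,2.9,0,0,0],[0,14.9,2.5,2.9,0,0,0]]]}}

```text
t: 9.18
tool_pos: [0.449, -0.1866, 0.0267]
eef_rot: [0.55, 0.444, 0.55, -0.445]
wrist_force: [-16.8, -6.6, 13.3]
finger_gap: -0.001
```

Call:
{"fn": "play_rows", "kwargs": {"commands": [[[0,0,0.1,0,0,0,0],[0,0,0.2,0,0,0,0],[0,0,0.2,0,0,0,0]]]}}

```text
t: 9.43
tool_pos: [0.449, -0.1866, 0.0266]
eef_rot: [0.549, 0.443, 0.55, -0.446]
wrist_force: [-23.9, -9.5, 17.6]
finger_gap: 0.001
```

Call:
{"fn": "play_rows", "kwargs": {"commands": [[[0,0,0.1,0,0,0,0],[0,0,0.2,0,0,0,0],[0,0,0.2,0,0,0,0]]]}}

```text
t: 9.68
tool_pos: [0.4491, -0.1866, 0.0265]
eef_rot: [0.549, 0.442, 0.55, -0.448]
wrist_force: [-38.0, -13.8, 29.8]
finger_gap: -0.001
```

Call:
{"fn": "play_rows", "kwargs": {"commands": [[[0,0,-1,0,0,0,0],[0,-3,-1,0,0,0,0],[0,-7,-1,0,0,0,0],[0,-8,2,-3,0,0,0],[0,-8,5,-6,0,0,0],[0,-8,6.8,-7.6,0,0,0],[0,-8,6.8,-7.6,0,0,0],[0,-8,6.8,-7.6,0,0,0],[0,-8,6.8,-7.6,0,0,0]]]}}

```text
t: 10.43
tool_pos: [0.5037, -0.0967, 0.1062]
eef_rot: [0.55, 0.444, 0.55, -0.444]
wrist_force: [-1.4, -0.0, -0.7]
finger_gap: 0.001
```

```bash
cat >> h.py <<'E'
F=[.4818,-.1323,.2086]
def tf(st):
    d=st["tool_pos"][:2]-F[:2];c,s=np.cos(F[2]),np.sin(F[2]); return np.round([1e3*d@[c,s],1e3*d@[-s,c],1e3*st["tool_pos"][2]],1)
E
python3 -c "
from h import *
print(tf(manip.observe()))"
```

```text
[ 28.8  30.3 106.2]
```

Call:
{"fn": "play_rows", "kwargs": {"commands": [[[0,4,0,0,0,0,0],[0,7,0,0,0,0,0],[0,8.1,0,0,0,0,0],[0,8.1,0,0.5,0,0,0],[0,8.1,0,1.2,0,0,0],[0,8.1,0,1.8,0,0,0],[0,8.1,0,2.1,0,0,0],[0,8.1,0,2.3,0,0,0],[0,8.1,0,2.4,0,0,0],[0,8.1,0,2.4,0,0,0]]]}}

```text
t: 11.27
tool_pos: [0.5087, -0.1204, 0.025]
eef_rot: [0.55, 0.445, 0.55, -0.444]
wrist_force: [0.3, 0.6, -0.3]
finger_gap: 0.003
```

Call:
{"fn": "play_rows", "kwargs": {"commands": [[[0,0,0,0.1,0,0,0],[0,0,0,0.2,0,0,0],[0,0,0,0.2,0,0,0]]]}}

```text
t: 11.52
tool_pos: [0.5088, -0.1215, 0.0247]
eef_rot: [0.55, 0.445, 0.55, -0.444]
wrist_force: [0.0, 5.2, 5.8]
finger_gap: -0.003
```

Call:
{"fn": "play_rows", "kwargs": {"commands": [[[0,0,0,0.1,0,0,0],[0,0,0,0.2,0,0,0],[0,0,0,0.2,0,0,0]]]}}

```text
t: 11.77
tool_pos: [0.5085, -0.1224, 0.0247]
eef_rot: [0.549, 0.445, 0.551, -0.444]
wrist_force: [-6.7, 15.2, 13.0]
finger_gap: 0.003
```

Call:
{"fn": "play_rows", "kwargs": {"commands": [[[0,0,0,0.15,0,0,0],[0,0,0,0.15,0,0,0],[0,0,0,0.15,0,0,0]]]}}

```text
t: 12.02
tool_pos: [0.5081, -0.1229, 0.0246]
eef_rot: [0.549, 0.445, 0.552, -0.443]
wrist_force: [-11.6, 23.2, 18.8]
finger_gap: 0.001
```

Call:
{"fn": "play_rows", "kwargs": {"commands": [[[0,0,0,-0.5,0,0,0],[0,-3,0,-1.6,0,0,0],[0,-7,0,-1.6,0,0,0],[0,-10,-4,-1,0,0,0],[0,-14,-8,0,0,0,0],[0,-15,-10,1.5,0,0,0],[0,-15,-10,1.5,0,0,0],[0,-15,-10,1.5,0,0,0]]]}}

```text
t: 12.68
tool_pos: [0.4146, -0.1625, 0.1763]
eef_rot: [0.551, 0.445, 0.548, -0.445]
wrist_force: [0.1, -0.4, 0.1]
finger_gap: 0.002
```

```bash
python3 - <<'E'
from h import *
st=manip.observe(); im=viewer.camera("wrist")
v=cv2.resize(im[0:240,120:440,::-1],(800,600),interpolation=cv2.INTER_CUBIC)
print(st["t"],tf(st))
np.savez("w7.npz",im=im,pos=st["tool_pos"],q=st["eef_rot"])
cv2.imwrite("pics/w7.png",v)
E
```

```text
12.6833 [-72.  -15.6 176.3]
```

View pics/w7.png

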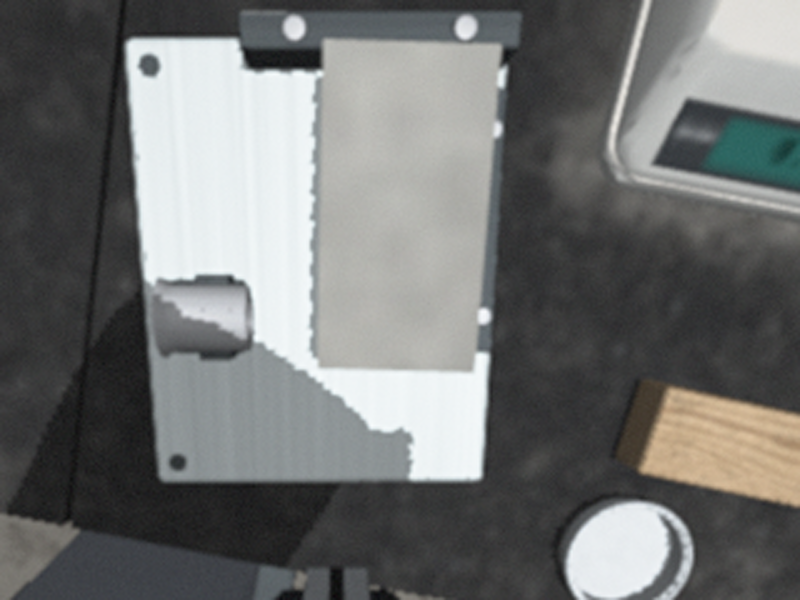

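```bash
python3 - <<'E'
from h import *
im,K,E=load("w7.npz")
f,e=fit(K,E,PL,px([(127,38),(160,481),(482,481)],2.5,[120,0]),[.48,-.13,.21]); print(f,e)
b,e=fit(K,E,BT,px([(324,38),(501,43),(475,371),(318,367)],2.5,[120,0]),[.5,-.15,.2]); print(b,e,rel(f,b))
h=fx([*fx(f,[(.023,-.043,0)])[0][:2],f[2]],BT); print(((proj(K,E,h)-[120,0]+.5)*2.5-.5).round(1))
E
```

```text
[ 0.48168008 -0.13216488  0.20748265] 0.8752877311915768
[ 0.51135538 -0.16745542  0.185145  ] 0.2849008774077788 [-1.231  2.353 -0.022]
[[326.7  35.6]
 [505.5  36.2]
 [484.7 366.4]
 [327.3 366.2]]
```

The block is still 1.2 mm and 2.4 mm short with yaw -0.022: the knuckles wedge on its top edge. Its 60 mm width fits the jaws, so I'll grip it across y to square it, then seat it gently against the stops.

Call:
{"fn": "play_rows", "kwargs": {"commands": [[[8.5,0,4,0.8,0,0,0],[8.5,0,8,1.6,0,0,0],[8.5,0,10.7,2.5,0,0,0],[8.5,2,10.7,2.5,0,0,0],[8.5,5,10.7,2.5,0,0,0],[8.5,7,10.7,2.5,0,0,0],[8.5,7,10.7,2.5,0,0,0],[8.5,7,10.7,2.5,0,0,0]]]}}

```text
t: 13.4
tool_pos: [0.5243, -0.1621, 0.103]
eef_rot: [0.549, 0.444, 0.551, -0.445]
wrist_force: [0.7, -0.3, -0.0]
finger_gap: 0.991
```

```bash
python3 - <<'E'
from h import *
st=manip.observe(); im=viewer.camera("wrist")
print(st["t"],tf(st),st["finger_gap"])
cv2.imwrite("pics/w8.png",cv2.resize(im[:,:,::-1],(800,600)))
E
```

```text
13.4 [ 35.4 -38.  103. ] 0.9912669758855966
```

View pics/w8.png

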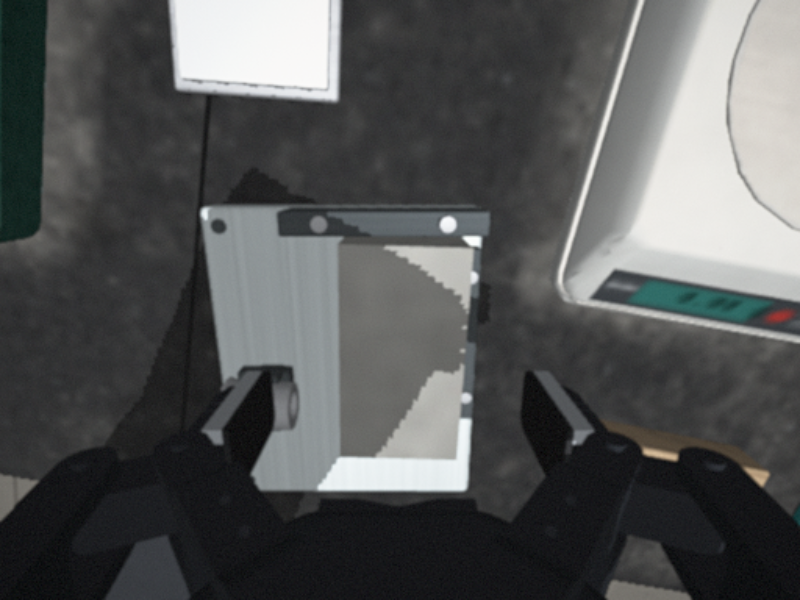

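Call:
{"fn": "play_rows", "kwargs": {"commands": [[[8.5,3,0,0.3,0,0,0],[8.5,6,0,0.3,0,0,0],[8.5,7.1,0,0.3,0,0,0],[8.5,7.1,0,0.3,0,0,0],[7,7.1,0,0.3,0,0,0],[6.4,7.1,0,0.3,0,0,0],[6.0,7.1,0,0.3,0,0,0],[5.6,7.1,0,0.3,0,0,0],[5.6,7.1,0,0.3,0,0,0],[5.6,7.1,0,0.3,0,0,0]]]}}

```text
t: 14.28
tool_pos: [0.5262, -0.165, 0.0357]
eef_rot: [0.55, 0.445, 0.55, -0.443]
wrist_force: [-5.2, 11.3, 14.0]
finger_gap: 0.687
```

Call:
{"fn": "play_rows", "kwargs": {"commands": [[[5.6,0,0,0,0,0,0],[5.6,0,0,0,0,0,0]]]}}

```text
t: 14.45
tool_pos: [0.5263, -0.1651, 0.0358]
eef_rot: [0.55, 0.445, 0.55, -0.443]
wrist_force: [-6.4, 11.3, 13.4]
finger_gap: 0.686
```

```bash
python3 - <<'E'
from h import *
st=manip.observe(); im=viewer.camera("wrist")
print(st["t"],tf(st),st["finger_gap"],st["wrist_force"],st["wrist_torque"])
cv2.imwrite("pics/w9.png",cv2.resize(im[:,:,::-1],(800,600)))
E
```

```text
14.45 [ 36.8 -41.3  35.8] 0.6859906086103313 [-6.37841687 11.33369472 13.42995202] [ 2.64941844  1.19420124 -0.01162767]
```

View pics/w9.png

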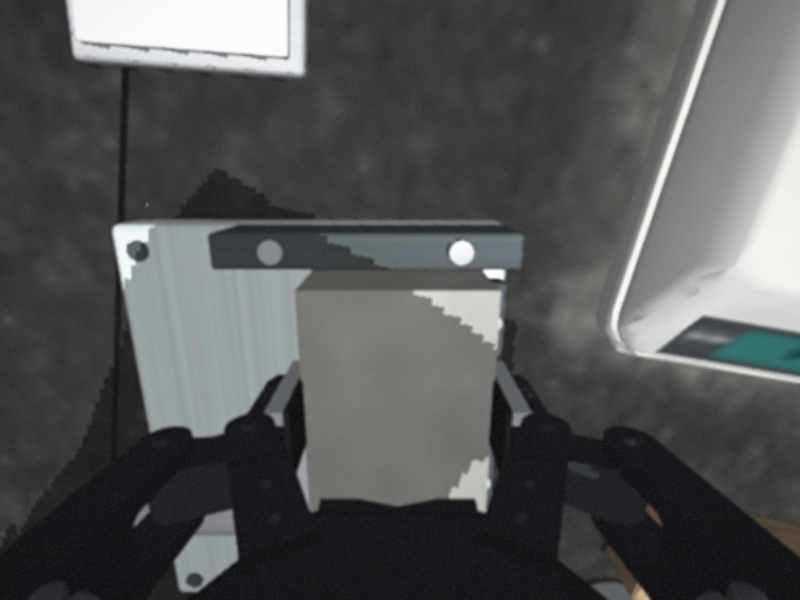

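The block is now square in the jaws, with its -y edge close to the bar at (500,300). I'll relieve the vertical preload, then nudge it -y and +x.

Call:
{"fn": "play_rows", "kwargs": {"commands": [[[5.6,-0.3,0,0,0,0,0],[5.6,-0.3,0,0,0,0,0],[5.6,-0.3,0,0.1,0,0,0],[5.6,-0.3,0,0.1,0,0,0]]]}}

```text
t: 14.83
tool_pos: [0.5259, -0.1652, 0.0381]
eef_rot: [0.55, 0.445, 0.551, -0.443]
wrist_force: [-5.4, 17.6, 6.6]
finger_gap: 0.689
```

```bash
python3 - <<'E'
from h import *
st=manip.observe()
print(st["t"],tf(st),st["wrist_force"],st["wrist_torque"])
E
```

```text
14.8333 [ 36.3 -41.3  38.1] [-5.42892153 17.64590776  6.63093443] [ 3.51924463  1.02472951 -0.12654963]
```

Call:
{"fn": "play_rows", "kwargs": {"commands": [[[5.6,-0.1,0.1,0,0,0,0],[5.6,-0.1,0.2,0,0,0,0],[5.6,-0.1,0.2,0,0,0,0]]]}}

```text
t: 15.08
tool_pos: [0.5265, -0.165, 0.0382]
eef_rot: [0.549, 0.445, 0.551, -0.444]
wrist_force: [-8.2, 12.0, -1.6]
finger_gap: 0.69
```

```bash
python3 - <<'E'
from h import *
st=manip.observe(); im=viewer.camera("wrist")
print(st["t"],tf(st),st["wrist_force"],st["wrist_torque"])
np.savez("w10.npz",im=im,pos=st["tool_pos"],q=st["eef_rot"])
v=cv2.resize(im[100:292,50:340,::-1],(800,530),interpolation=cv2.INTER_CUBIC)
K,E=cam("wrist",st)
P=np.r_[fx(F,[(.078,.017,.046),(.078,-.083,.046),(-.03,-.073,.03),(.07,-.073,.03),(.09,.065,.02)]),fx([*fx(F,[(.023,-.043,0)])[0][:2],F[2]],BT)]
for p in proj(K,E,P): cv2.circle(v,tuple(int(x) for x in (p-[50,100]+.5)*800/290),3,(0,0,255),-1)
cv2.imwrite("pics/w10.png",v)
E
```

```text
15.0833 [ 37.  -41.3  38.2] [-8.15852892 12.00753615 -1.63130943] [ 2.66537267  1.81273415 -0.01129846]
```

View pics/w10.png

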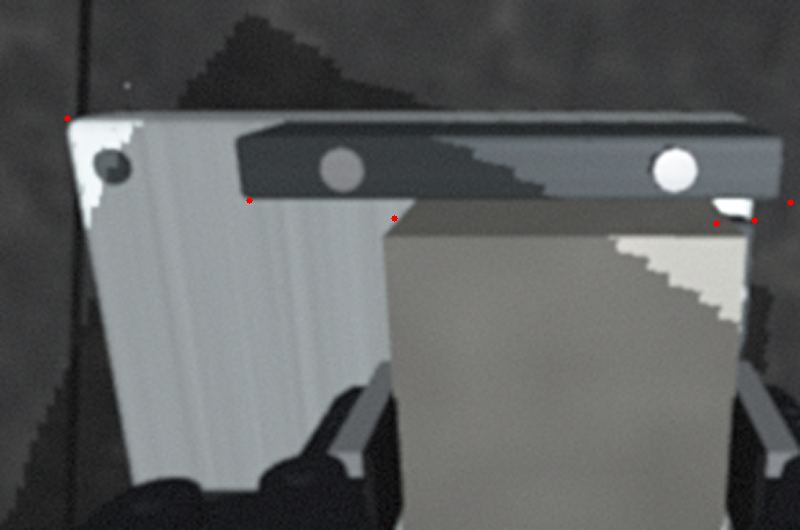

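The block is about 4 mm short of the far stop (top edge at row 236, expected about 218), and y looks home. I'll keep moving +x.

Call:
{"fn": "play_rows", "kwargs": {"commands": [[[5.6,0,0.15,-0.05,0,0,0],[5.6,0,0.3,-0.05,0,0,0],[5.6,0,0.3,-0.05,0,0,0]]]}}

```text
t: 15.38
tool_pos: [0.529, -0.1644, 0.0381]
eef_rot: [0.549, 0.444, 0.551, -0.444]
wrist_force: [-11.3, 6.9, -1.4]
finger_gap: 0.689
```

Call:
{"fn": "play_rows", "kwargs": {"commands": [[[5.6,0,0.15,0,0,0,0],[5.6,0,0.3,0,0,0,0],[5.6,0,0.3,0,0,0,0]]]}}

```text
t: 15.63
tool_pos: [0.529, -0.1644, 0.0379]
eef_rot: [0.548, 0.443, 0.552, -0.446]
wrist_force: [-32.2, 2.5, 15.9]
finger_gap: 0.687
```

```bash
cat > look.py <<'E'
from h import *
import sys
st=manip.observe(); im=viewer.camera("wrist")
print(st["t"],tf(st),st["wrist_force"].round(1),st["wrist_torque"].round(2),st["finger_gap"])
v=cv2.resize(im[100:292,50:340,::-1],(800,530),interpolation=cv2.INTER_CUBIC)
K,E=cam("wrist",st)
P=np.r_[fx(F,[(.078,.017,.046),(.078,-.083,.046),(-.03,-.073,.03),(.07,-.073,.03),(.09,.065,.02)]),fx([*fx(F,[(.023,-.043,0)])[0][:2],F[2]],BT)]
for p in proj(K,E,P): cv2.circle(v,tuple(int(x) for x in (p-[50,100]+.5)*800/290),3,(0,0,255),-1)
cv2.imwrite(f"pics/{sys.argv[1]}.png",v)
E
python3 look.py w11
```

```text
15.6333 [ 39.5 -41.2  37.9] [-32.2   2.5  15.9] [0.8  6.12 0.32] 0.6873484921028727
```

View pics/w11.png

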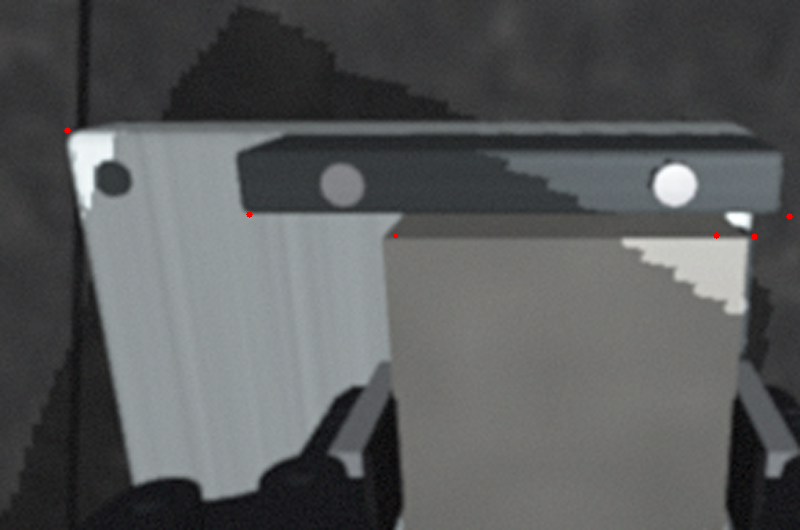

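Call:
{"fn": "play_rows", "kwargs": {"commands": [[[5.6,0,-0.2,0.15,0,0,0],[5.6,0,-0.2,0.3,0,0,0],[5.6,0,-0.2,0.3,0,0,0]]]}}

```text
t: 15.93
tool_pos: [0.5291, -0.1646, 0.038]
eef_rot: [0.547, 0.445, 0.553, -0.443]
wrist_force: [-21.4, 28.8, 13.3]
finger_gap: 0.686
```

```bash
python3 look.py w12
```

```text
15.9333 [ 39.6 -41.4  38. ] [-21.4  28.8  13.3] [ 5.85  4.17 -0.23] 0.6863925027173188
```

View pics/w12.png

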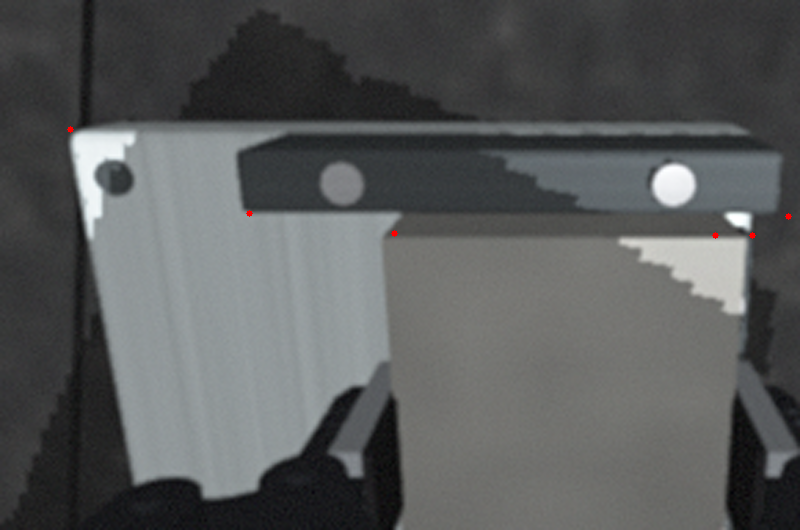

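Call:
{"fn": "play_rows", "kwargs": {"commands": [[[5.6,0,-0.1,-0.2,0,0,0],[5.6,0,-0.1,-0.2,0,0,0],[6.3,0,-0.1,-0.2,0,0,0],[6.8,0,-0.1,-0.2,0,0,0],[7.5,0,-0.1,-0.2,0,0,0],[8.5,0,-0.1,-0.2,0,0,0],[8.5,0,-0.1,0,0,0,0],[8.5,-4,-0.1,0,0,0,0],[8.5,-8,-4,0,0,0,0]]]}}

```text
t: 16.73
tool_pos: [0.505, -0.1743, 0.1084]
eef_rot: [0.55, 0.444, 0.55, -0.444]
wrist_force: [1.0, -0.9, 1.4]
finger_gap: 0.994
```

Call:
{"fn": "play_rows", "kwargs": {"commands": [[[8.5,-4,-4,-1,0,0,0],[8.5,-6,-8,-2,0,0,0],[8.5,-6,-8,-2,0,0,0],[8.5,-6,-8,-2,0,0,0]]]}}

```text
t: 17.07
tool_pos: [0.4186, -0.1724, 0.1703]
eef_rot: [0.551, 0.445, 0.548, -0.445]
wrist_force: [0.6, -0.2, 0.7]
finger_gap: 0.994
```

```bash
python3 - <<'E'
from h import *
st=manip.observe(); im=viewer.camera("wrist")
v=cv2.resize(im[0:240,120:440,::-1],(800,600),interpolation=cv2.INTER_CUBIC)
print(st["t"],tf(st),st["wrist_force"])
np.savez("w13.npz",im=im,pos=st["tool_pos"],q=st["eef_rot"])
cv2.imwrite("pics/w13.png",v)
E
```

```text
17.0667 [-70.1 -26.1 170.3] [ 0.62029471 -0.15293866  0.70579133]
```

View pics/w13.png

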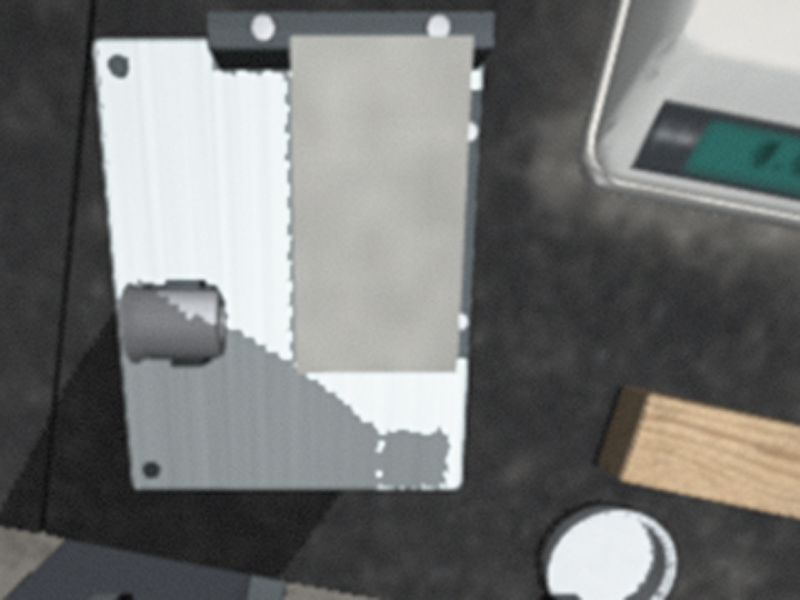

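```bash
python3 - <<'E'
from h import *
im,K,E=load("w13.npz")
f,e=fit(K,E,PL,px([(95,39),(133,489),(462,489)],2.5,[120,0]),[.48,-.13,.21]); print(f,e)
b,e=fit(K,E,BT,px([(291,35),(474,36),(456,372),(298,372)],2.5,[120,0]),[.5,-.15,.2]); print(b,e,rel(f,b))
h=fx([*fx(f,[(.023,-.043,0)])[0][:2],f[2]],BT); print(((proj(K,E,h)-[120,0]+.5)*2.5-.5).round(1))
# wall edges
h=fx(f,[(.078,.017,.046),(.078,-.083,.046),(-.03,-.073,.03)]); print(((proj(K,E,h)-[120,0]+.5)*2.5-.5).round(1))
# plate corner blunt? tube mouth
h=fx(f,[(-.015,.053,.0565),(-.015,.017,.053)]); print(((proj(K,E,h)-[120,0]+.5)*2.5-.5).round(1))
E
```

```text
[ 0.48147087 -0.1321157   0.20851829] 0.9626915413629735
[ 0.51310331 -0.16837173  0.20984059] 0.6211228851231283 [0.442 0.981 0.001]
[[294.3  36.4]
 [477.3  36.9]
 [459.6 373.9]
 [298.9 373.7]]
[[210.1  50.3]
 [497.8  51.1]
 [447.  359.8]]
[[120.6 326.2]
 [219.3 325.8]]
```

The fit says home within (0.4, 1.0) mm and yaw 0.001. The block spans (291,35)-(456,372) and lies against both stops. On to the rod; I'll check the wrist joint first.

```bash
python3 - <<'E'
from h import *
st=manip.observe(); M=rot(st).as_matrix()
print(st["q"].round(3), np.arctan2(M[1,2],M[0,2]), M[:,0].round(3), M[:,1].round(3), st["tool_pos"])
E
```

```text
[-0.389  0.138 -0.284  1.145 -0.     2.542] -1.3606266555592559 [ 0.003 -0.001 -1.   ] [0.978 0.209 0.003] [ 0.42000654 -0.17239434  0.16903806]
```

Call:
{"fn": "play_rows", "kwargs": {"commands": [[[8.5,-2,10.4,-45.4,-56.4,0,0],[8.5,-2,10.4,-45.4,-56.4,0,0],[8.5,-2,10.4,-45.4,-56.4,0,0],[8.5,-2,10.4,-45.4,-56.4,0,0],[8.5,-2,10.4,-45.4,-56.4,0,0],[8.5,-2,10.4,-45.4,-56.4,0,0],[8.5,-2,10.4,-45.4,-56.4,0,0],[8.5,-2,10.4,-45.4,-56.4,0,0],[8.5,-2,10.4,-45.4,-56.4,0,0],[8.5,-2,10.4,-45.4,-56.4,0,0]]]}}

```text
t: 17.95
tool_pos: [0.426, 0.2472, 0.1846]
eef_rot: [0.695, 0.131, 0.695, -0.131]
wrist_force: [1.2, -0.4, -0.2]
finger_gap: 0.997
```

```bash
cat > go.py <<'E'
from h import *
import sys
# usage: go.py x y z zyaw  -> tool-frame shift (cm) and ax (deg) for tool down
st=manip.observe(); M=rot(st).as_matrix(); x,y,z,w=map(float,sys.argv[1:5])
tgt=np.array([[0,-np.sin(w),np.cos(w)],[0,np.cos(w),np.sin(w)],[-1,0,0]])
d=M.T@(np.array([x,y,z])-st["tool_pos"])*100
print("t",st["t"],"pos",st["tool_pos"].round(4),"shift",d.round(2),"rot",np.degrees(R.from_matrix(M.T@tgt).as_rotvec()).round(2),"q",st["q"].round(2),"F",st["wrist_force"].round(1),st["finger_gap"])
E
python3 go.py .4272 .2940 .19 -.378
```

```text
t 17.95 pos [0.426  0.2472 0.1846] shift [-0.54  4.4  -1.6 ] rot [ 0.24 -0.01  0.01] q [ 0.53  0.21 -0.15  1.2  -0.    2.47] F [ 1.2 -0.4 -0.2] 0.9965017853240132
```

Call:
{"fn": "play_rows", "kwargs": {"commands": [[[8.5,0,4.2,-1.5,0,0,0],[8.5,0,4.2,-1.5,0,0,0],[8.5,0,4.2,-1.5,0,0,0],[8.5,0,4.2,-1.5,0,0,0]]]}}

```text
t: 18.28
tool_pos: [0.4275, 0.2891, 0.1843]
eef_rot: [0.694, 0.131, 0.695, -0.132]
wrist_force: [-0.4, -1.4, -0.0]
finger_gap: 0.993
```

```bash
python3 - <<'E'
from h import *
st=manip.observe(); im=viewer.camera("wrist")
np.savez("r1.npz",im=im,pos=st["tool_pos"],q=st["eef_rot"]); K,E=cam("wrist",st)
v=cv2.resize(im[:,:,::-1],(800,600),interpolation=cv2.INTER_CUBIC)
P=fx([.4272,.2940,-1.949],[(x,0,.05) for x in(-.092,-.03,0,.03,.038,.139)])
for p in proj(K,E,P): cv2.circle(v,tuple(int(x) for x in (p+.5)*600/384),3,(0,0,255),-1)
cv2.imwrite("pics/r1.png",v)
E
python3 go.py .4272 .2940 .19 -.378
```

```text
t 18.3333 pos [0.4276 0.2884 0.1846] shift [-0.54  0.5  -0.24] rot [ 0.14 -0.02  0.06] q [ 0.59  0.26 -0.09  1.22 -0.    2.54] F [-0.3  0.   0.3] 0.9945278607392501
```

View pics/r1.png

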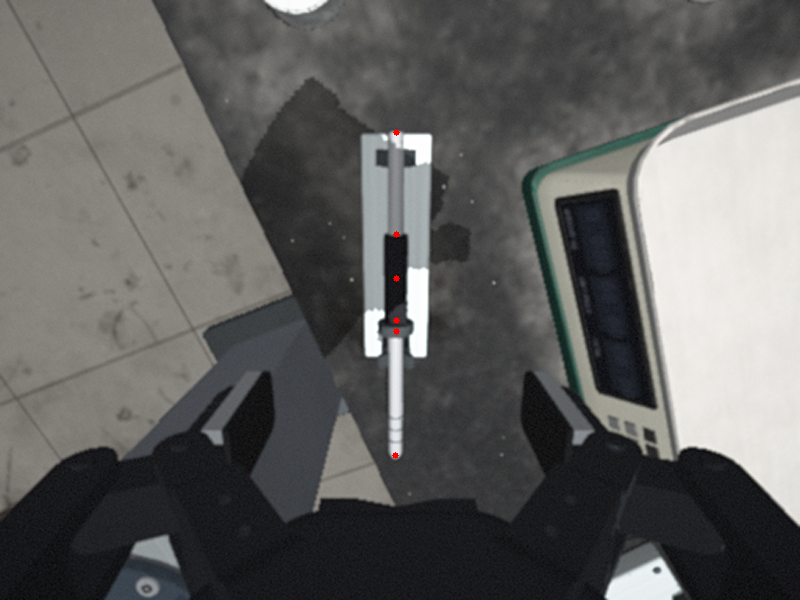

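The model points lie on the rod: tail (397,132), handle middle (397,279), tip (396,456). The yaw is aligned, so I'll descend and grip.

Call:
{"fn": "play_rows", "kwargs": {"commands": [[[5,3,0.5,-0.2,0,0,0],[5,7,0.5,-0.2,0,0,0],[5,11,0.5,-0.2,0,0,0],[5,14,0.5,-0.2,0,0,0],[5,15.3,0.5,-0.2,0,0,0],[5,15.3,0.5,-0.2,0,0,0],[5,15.3,0.5,-0.2,0,0,0]]]}}

```text
t: 18.92
tool_pos: [0.4276, 0.2933, 0.0324]
eef_rot: [0.694, 0.132, 0.695, -0.133]
wrist_force: [-0.7, -0.2, 0.8]
finger_gap: 0.585
```

```bash
python3 go.py .4272 .2940 .031 -.378; python3 - <<'E'
from h import *
st=manip.observe(); im=viewer.camera("wrist")
cv2.imwrite("pics/r2.png",cv2.resize(im[:,:,::-1],(800,600),interpolation=cv2.INTER_CUBIC))
E
```

```text
t 18.9167 pos [0.4276 0.2933 0.0324] shift [ 0.14  0.06 -0.06] rot [ 0.07 -0.02  0.04] q [ 0.6   0.38 -0.34  0.86 -0.    2.55] F [-0.7 -0.2  0.8] 0.5852848297351496
```

View pics/r2.png

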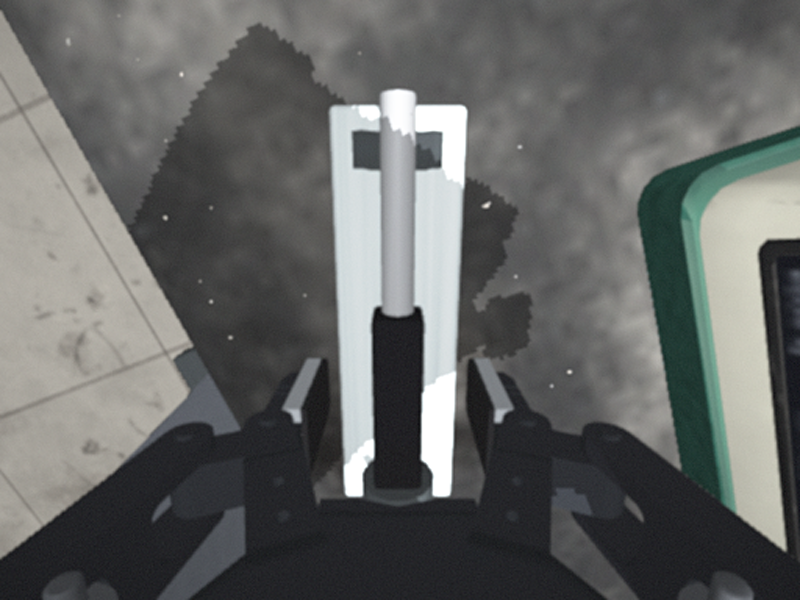

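Call:
{"fn": "play_rows", "kwargs": {"commands": [[[3,0.1,0,0,0,0,0],[2,0.1,0,0,0,0,0],[1,0.1,0,0,0,0,0],[0.5,0.1,0,0,0,0,0],[0.5,0.1,0,0,0,0,0],[0.5,0.1,0,0,0,0,0]]]}}

```text
t: 19.47
tool_pos: [0.4281, 0.2947, 0.0323]
eef_rot: [0.695, 0.132, 0.694, -0.132]
wrist_force: [-0.6, -2.3, 7.3]
finger_gap: 0.176
```

Call:
{"fn": "play_rows", "kwargs": {"commands": [[[0.5,-2,0,0,0,0,0],[0.5,-5,0,0,0,0,0],[0.5,-7,0,0,0,0,0],[0.5,-7,0,0,0,0,0],[0.5,-7,0,0,0,0,0]]]}}

```text
t: 19.88
tool_pos: [0.4281, 0.2949, 0.1024]
eef_rot: [0.695, 0.133, 0.694, -0.131]
wrist_force: [-0.8, 0.1, -2.0]
finger_gap: 0.176
```

```bash
python3 - <<'E'
from h import *
st=manip.observe(); im=viewer.camera("wrist")
print(st["finger_gap"],st["tool_pos"],st["wrist_force"])
np.savez("r3.npz",im=im,pos=st["tool_pos"],q=st["eef_rot"]); K,E=cam("wrist",st)
v=cv2.resize(im[:,:,::-1],(800,600),interpolation=cv2.INTER_CUBIC)
T=np.eye(4);M=rot(st).as_matrix()
for x in(-.092,-.03):
  p=proj(K,E,M@[-.0187,-x,0]+st["tool_pos"])[0]; cv2.circle(v,tuple(int(x) for x in (p+.5)*600/384),3,(0,0,255),-1)
cv2.imwrite("pics/r3.png",v)
im=viewer.camera("scene"); cv2.imwrite("pics/s3.png",cv2.resize(im[220:300,160:270,::-1],(800,582),interpolation=cv2.INTER_CUBIC))
E
```

```text
0.17614231867228614 [0.42813955 0.29490691 0.10235329] [-0.84533224  0.12335641 -2.0078194 ]
```

View pics/r3.png

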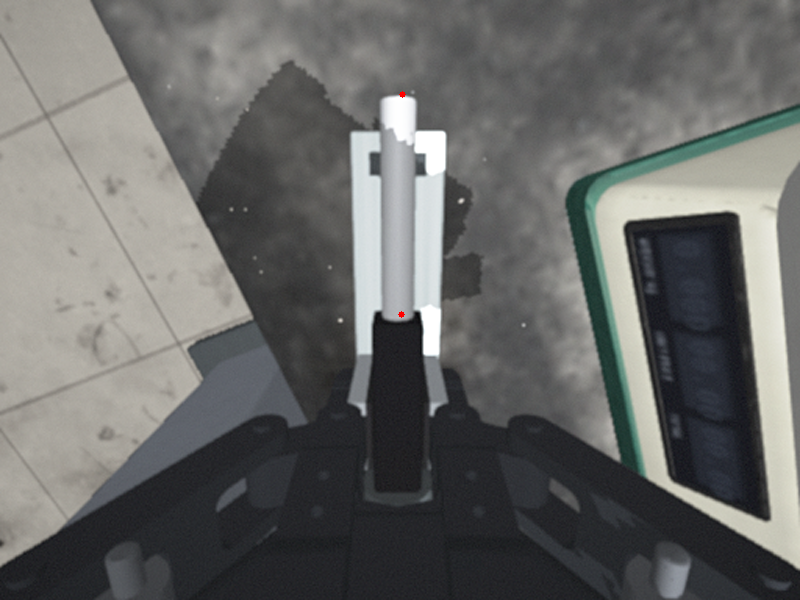

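View pics/s3.png

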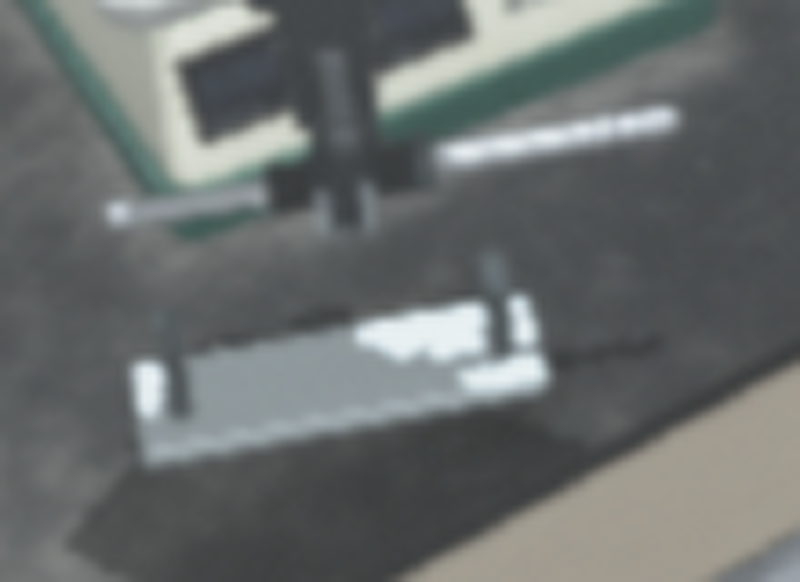

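The rod is held level, with its tail at (397,97). Its axis sits 17.7 mm above the TCP and the origin is about 1 mm toward the tip. Next I'll move in front of the tube mouth.

```bash
python3 go.py .4218 .0794 .075 .2085
```

```text
t 19.9833 pos [0.4271 0.2941 0.1006] shift [  2.57 -20.17   7.38] rot [-3.344e+01 -3.000e-02  3.000e-02] q [ 0.6   0.31 -0.24  1.02 -0.    2.55] F [ 0.1  0.7 -1.8] 0.1772928869757825
```

Call:
{"fn": "play_rows", "kwargs": {"commands": [[[0.5,0,-3,1.1,-6,0,0],[0.5,0,-6,2.2,-12,0,0],[0.5,0,-9,3.3,-18,0,0],[0.5,0.5,-12,4.4,-24,0,0],[0.5,1,-15,5.5,-30,0,0],[0.5,1.5,-18,6.6,-33.4,0,0],[0.5,2.2,-19.8,7.2,-33.4,0,0],[0.5,2.6,-20.2,7.4,-33.4,0,0],[0.5,2.6,-20.2,7.4,-33.4,0,0],[0.5,2.6,-20.2,7.4,-33.4,0,0]]]}}

```text
t: 20.82
tool_pos: [0.4218, 0.0795, 0.0747]
eef_rot: [0.703, -0.073, 0.704, 0.073]
wrist_force: [0.1, 0.4, -1.6]
finger_gap: 0.176
```

```bash
python3 - <<'E'
from h import *
for n,(r0,r1,c0,c1) in dict(scene=(130,290,200,420),top=(150,290,190,350),wrist=(0,384,0,512)).items():
    im=viewer.camera(n)[r0:r1,c0:c1,::-1]; s=min(800/im.shape[1],600/im.shape[0]); cv2.imwrite(f"pics/p_{n}.png",cv2.resize(im,None,fx=s,fy=s,interpolation=cv2.INTER_CUBIC))
E
python3 go.py .4218 .0794 .0223 .2085
```

```text
t 20.9667 pos [0.4224 0.0802 0.0753] shift [ 5.3  -0.07 -0.07] rot [ 0.02  0.01 -0.01] q [ 0.19  0.17 -0.5   0.9   0.    1.55] F [ 0.6  0.1 -0.3] 0.1746798145919794
```

View pics/p_top.png

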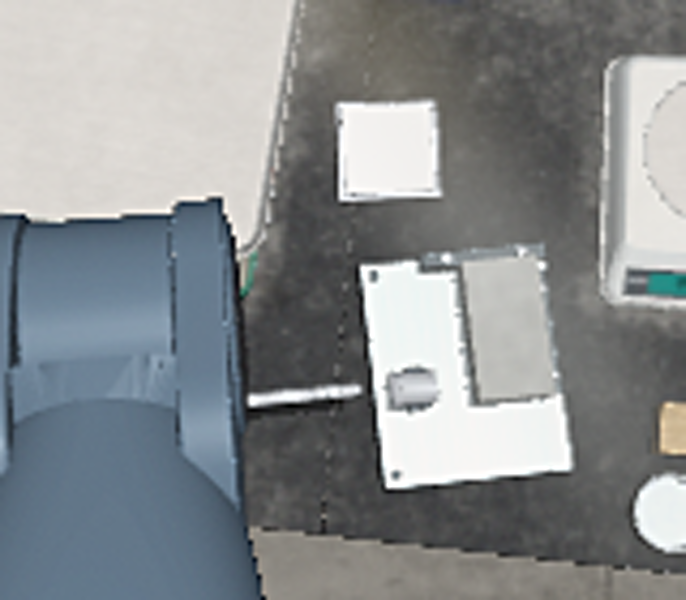

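View pics/p_scene.png

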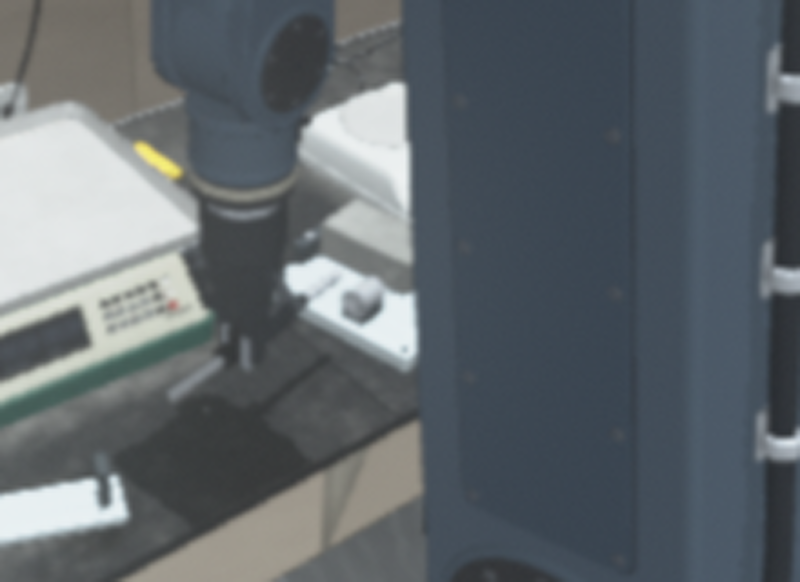

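View pics/p_wrist.png

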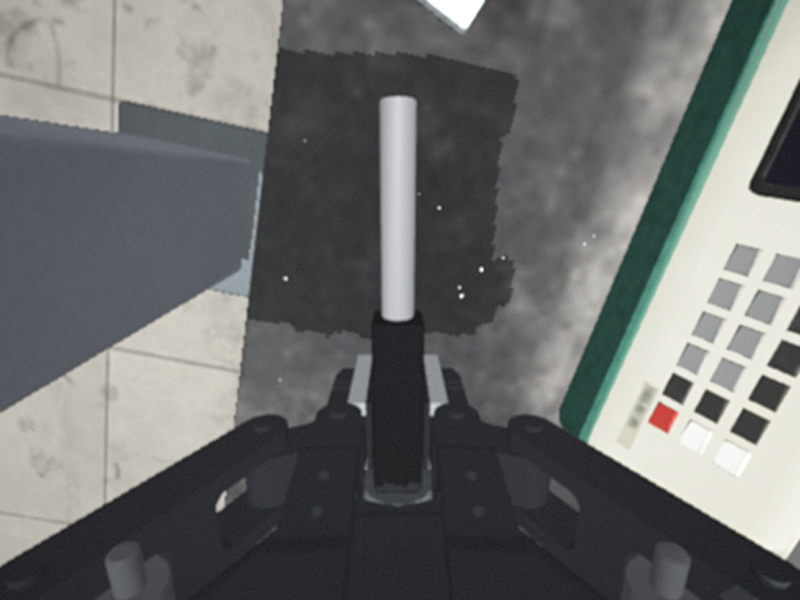

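The top camera sees the shaft at (300,395) and the tube at (413,387) together. I'll lower to the insertion height, then compare them there.

Call:
{"fn": "play_rows", "kwargs": {"commands": [[[0.5,2,0,0,0,0,0],[0.5,4,0,0,0,0,0],[0.5,5.3,0,0,0,0,0],[0.5,5.3,0,0,0,0,0],[0.5,5.3,0,0,0,0,0],[0.5,5.3,0,0,0,0,0]]]}}

```text
t: 21.47
tool_pos: [0.4228, 0.0798, 0.023]
eef_rot: [0.704, -0.074, 0.703, 0.074]
wrist_force: [0.2, -0.3, -0.5]
finger_gap: 0.175
```

```bash
python3 go.py .4218 .0794 .0223 .2085; python3 - <<'E'
from h import *
st=manip.observe()
im=viewer.camera("top").astype(float)
for i in range(3): im+=viewer.camera("top")
im=(im/4).astype(np.uint8)[:,:,::-1]
cv2.imwrite("top_ins.png",im)
cv2.imwrite("pics/p_top2.png",cv2.resize(im[225:260,243:303],(800,467),interpolation=cv2.INTER_CUBIC))
K,E=cam("top"); M=rot(st).as_matrix()
# predicted rod points (axis) and tube axis
rod=[M@[-.0177,-(x+.001),0]+st["tool_pos"] for x in(.06,.139)]; print(np.array(rod))
print("rod px",((proj(K,E,rod)-[243,225]+.5)*800/60-.5).round(1))
for f in (F,[.4828,-.1316,.2107],[.4816,-.1308,.2085]):
  print("tube px",((proj(K,E,fx(f,[(-.015,.053,.04),(-.015,.017,.04),(-.015,.053,.0565),(-.015,.017,.053),(-.09,.065,.02),(.0015,.053,.04),(-.0315,.053,.04)]))-[243,225]+.5)*800/60-.5).round(1).tolist())
E
```

```text
t 21.4667 pos [0.4228 0.0798 0.023 ] shift [ 0.07 -0.02 -0.1 ] rot [-0.01  0.05 -0.  ] q [ 0.19  0.23 -0.58  0.76  0.    1.55] F [ 0.2 -0.3 -0.5] 0.17483045300891856
[[ 0.43537662  0.02012594  0.04074332]
 [ 0.45172077 -0.05716487  0.04074237]]
rod px [[ 95.8 256.6]
 [407.5 225.4]]
tube px [[513.1, 219.5], [654.7, 205.3], [517.0, 213.7], [659.1, 200.6], [494.6, 527.3], [505.8, 154.4], [520.4, 285.0]]
tube px [[510.9, 215.7], [652.4, 201.2], [514.7, 209.9], [656.8, 196.4], [493.0, 523.4], [503.5, 150.6], [518.4, 281.2]]
tube px [[507.1, 219.7], [648.7, 205.4], [510.9, 213.9], [653.1, 200.7], [488.5, 527.4], [499.9, 154.5], [514.4, 285.1]]
```

View pics/p_top2.png

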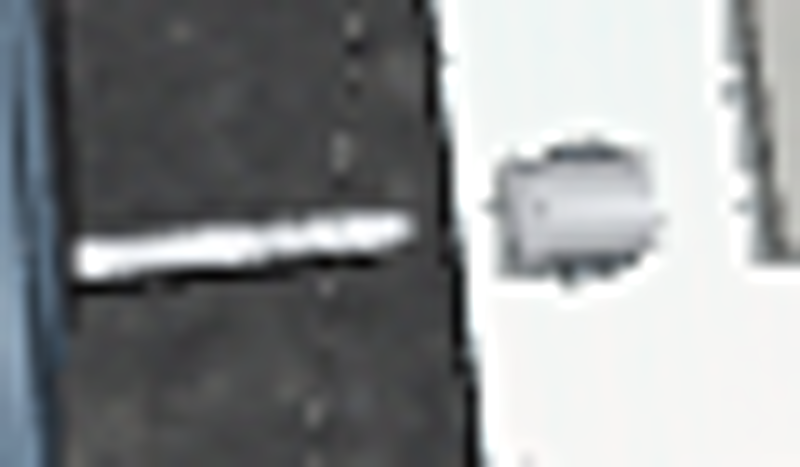

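In the top view the rod's axis runs on to row ≈215 and the tube's centre is at row ≈216.5, so they agree to about 0.4 mm. I'll insert in steps and watch the force.

Call:
{"fn": "play_rows", "kwargs": {"commands": [[[0.5,0.07,-1,-0.03,0,0,0],[0.5,0.07,-2,-0.03,0,0,0],[0.5,0.07,-3,-0.03,0,0,0],[0.5,0.07,-4,-0.03,0,0,0],[0.5,0.07,-4.5,-0.03,0,0,0],[0.5,0.07,-4.5,-0.03,0,0,0]]]}}

```text
t: 22.17
tool_pos: [0.4315, 0.0339, 0.0215]
eef_rot: [0.703, -0.073, 0.703, 0.073]
wrist_force: [0.0, 0.9, -1.0]
finger_gap: 0.178
```

```bash
python3 - <<'E'
from h import *
st=manip.observe();print(st["t"],tf(st),st["wrist_force"],st["wrist_torque"])
im=viewer.camera("top")[:,:,::-1]
cv2.imwrite("pics/p_top3.png",cv2.resize(im[225:260,243:303],(800,467),interpolation=cv2.INTER_CUBIC))
E
```

```text
22.1667 [-14.8 173.   21.5] [ 0.03508659  0.94213691 -1.01826174] [ 0.01290564 -0.02834662  0.02092866]
```

View pics/p_top3.png

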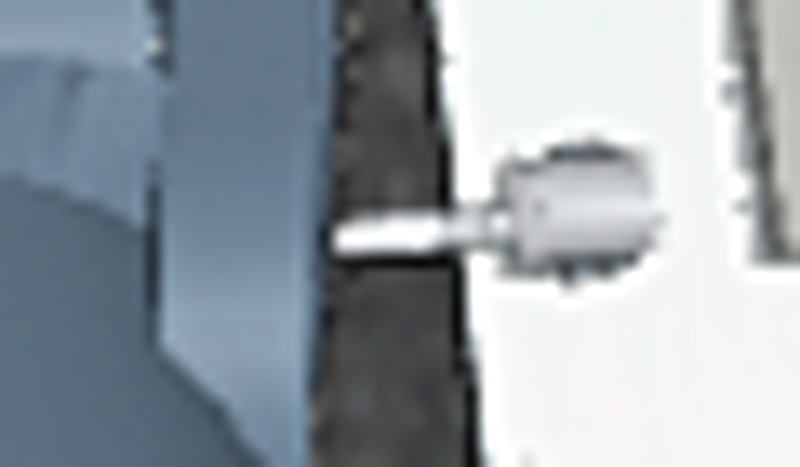

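Call:
{"fn": "play_rows", "kwargs": {"commands": [[[0.5,-0.05,-0.8,0,0,0,0],[0.5,-0.05,-1.6,0,0,0,0],[0.5,-0.05,-2.4,0,0,0,0],[0.5,-0.05,-3.2,0,0,0,0],[0.5,-0.05,-4,0,0,0,0],[0.5,-0.05,-4,0,0,0,0]]]}}

```text
t: 22.72
tool_pos: [0.4398, -0.0053, 0.022]
eef_rot: [0.703, -0.073, 0.703, 0.073]
wrist_force: [0.5, -0.9, -1.8]
finger_gap: 0.175
```

Call:
{"fn": "play_rows", "kwargs": {"commands": [[[0.5,0,-0.8,0,0,0,0],[0.5,0,-1.6,0,0,0,0],[0.5,0,-2.4,0,0,0,0],[0.5,0,-3,0,0,0,0],[0.5,0,-3.3,0,0,0,0],[0.5,0,-3.3,0,0,0,0]]]}}

```text
t: 23.22
tool_pos: [0.4465, -0.0369, 0.022]
eef_rot: [0.703, -0.073, 0.703, 0.073]
wrist_force: [-0.4, 0.1, -1.6]
finger_gap: 0.178
```

```bash
python3 - <<'E'
from h import *
st=manip.observe();print(st["t"],tf(st),st["wrist_force"],st["wrist_torque"])
E
```

```text
23.2167 [-14.8 100.6  22. ] [-0.39443657  0.05435791 -1.59425044] [ 0.0156575   0.00619737 -0.04748413]
```

Call:
{"fn": "play_rows", "kwargs": {"commands": [[[0.5,0,-0.2,0,0,0,0],[0.5,0,-0.4,0,0,0,0],[0.5,0,-0.6,0,0,0,0],[0.5,0,-0.6,0,0,0,0]]]}}

```text
t: 23.55
tool_pos: [0.4476, -0.0422, 0.022]
eef_rot: [0.703, -0.073, 0.703, 0.073]
wrist_force: [0.6, 0.8, -1.1]
finger_gap: 0.173
```

Call:
{"fn": "play_rows", "kwargs": {"commands": [[[0.5,0,-0.15,0,0,0,0],[0.5,0,-0.3,0,0,0,0],[0.5,0,-0.3,0,0,0,0]]]}}

```text
t: 23.8
tool_pos: [0.448, -0.0447, 0.022]
eef_rot: [0.703, -0.073, 0.703, 0.074]
wrist_force: [-0.6, 5.1, -0.5]
finger_gap: 0.174
```

```bash
python3 - <<'E'
from h import *
st=manip.observe();print(st["t"],tf(st),st["wrist_force"],st["wrist_torque"])
E
```

```text
23.8 [-14.9  92.7  22. ] [-0.58991687  5.11879554 -0.47983275] [0.89486777 0.20124061 0.00901845]
```

Call:
{"fn": "play_rows", "kwargs": {"commands": [[[0.5,0,-0.1,0,0,0,0],[0.5,0,-0.15,0,0,0,0],[0.5,0,-0.15,0,0,0,0],[0.5,0,-0.15,0,0,0,0],[0.5,0,-0.15,0,0,0,0]]]}}

```text
t: 24.22
tool_pos: [0.448, -0.0448, 0.022]
eef_rot: [0.703, -0.072, 0.703, 0.075]
wrist_force: [-3.4, 16.8, 4.1]
finger_gap: 0.177
```

```bash
python3 - <<'E'
from h import *
st=manip.observe();print(st["t"],tf(st),st["wrist_force"],st["wrist_torque"],st["finger_gap"])
im=viewer.camera("wrist"); cv2.imwrite("pics/i1.png",cv2.resize(im[:,:,::-1],(800,600)))
im=viewer.camera("top")[:,:,::-1]
cv2.imwrite("pics/i1t.png",cv2.resize(im[190:265,250:330],(640,600),interpolation=cv2.INTER_CUBIC))
E
```

```text
24.2167 [-14.9  92.6  22. ] [-3.37998692 16.7639988   4.07097678] [ 3.13282883  0.48830965 -0.00486391] 0.17707697473562742
```

View pics/i1.png

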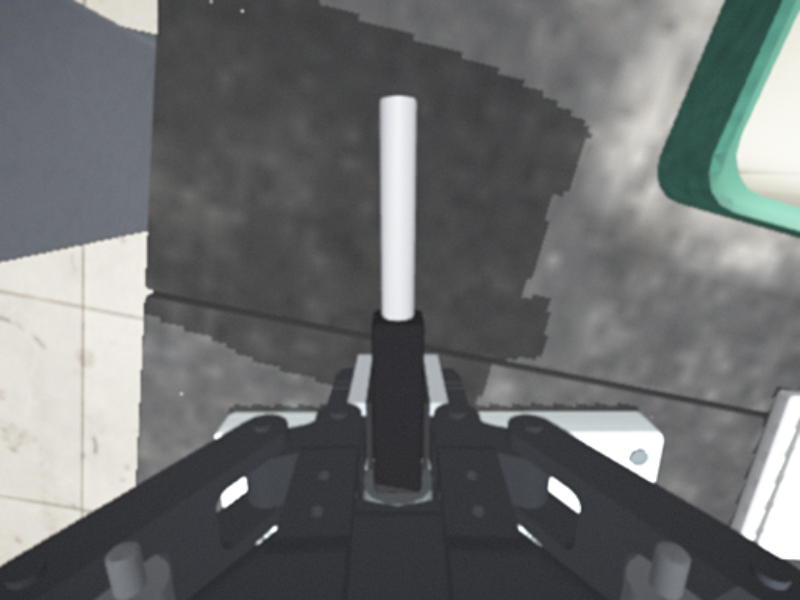

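View pics/i1t.png

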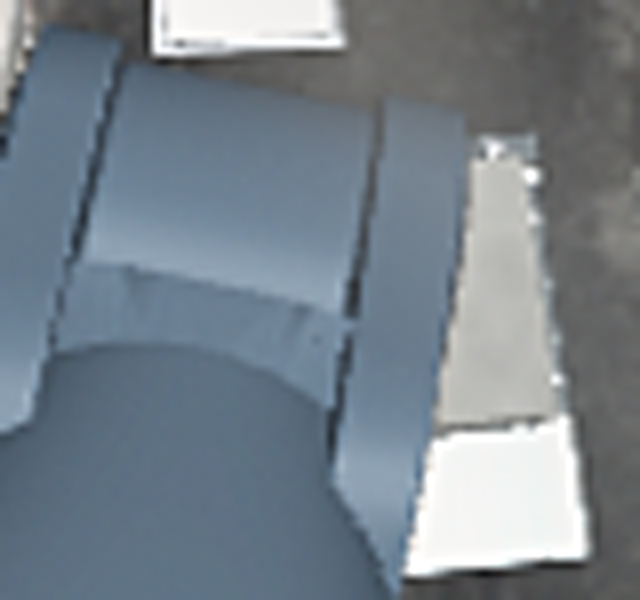

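The collar is firmly on the mouth (17 N at TCP y = 92.6, expected about 92) with no slip in the grip: the handle's end is still at row 318. I'll draw it out now.

Call:
{"fn": "play_rows", "kwargs": {"commands": [[[0.5,0,0.3,0,0,0,0],[0.5,0,1,0,0,0,0],[0.5,0,2,0,0,0,0],[0.5,0,3,0,0,0,0],[0.5,0,4,0,0,0,0],[0.5,0,5,0,0,0,0],[0.5,0,6,0,0,0,0],[0.5,0,7,0,0,0,0],[0.5,0,8,0,0,0,0],[0.5,0,8,0,0,0,0]]]}}

```text
t: 25.15
tool_pos: [0.4315, 0.0335, 0.022]
eef_rot: [0.703, -0.074, 0.703, 0.074]
wrist_force: [0.8, -0.8, -1.6]
finger_gap: 0.177
```

Call:
{"fn": "play_rows", "kwargs": {"commands": [[[0.5,0,1,0,0,0,0],[0.5,0,2,0,0,0,0],[0.5,0,3,0,0,0,0],[0.5,0,4,0,0,0,0],[0.5,0,5,0,0,0,0],[0.5,0,5.6,0,0,0,0],[0.5,0,5.6,0,0,0,0],[0.5,0,5.6,0,0,0,0]]]}}

```text
t: 25.82
tool_pos: [0.4204, 0.0869, 0.022]
eef_rot: [0.703, -0.074, 0.703, 0.074]
wrist_force: [0.0, 0.5, -1.7]
finger_gap: 0.177
```

```bash
python3 - <<'E'
from h import *
st=manip.observe();print(st["t"],tf(st),st["wrist_force"],st["q"],st["finger_gap"])
im=viewer.camera("top")[:,:,::-1]
cv2.imwrite("pics/o1.png",cv2.resize(im[175:265,235:335],(667,600),interpolation=cv2.INTER_CUBIC))
E
```

```text
25.8167 [-14.7 227.2  22. ] [ 0.02175181  0.47608692 -1.69825224] [ 2.03923492e-01  2.29467444e-01 -5.82049681e-01  7.59259813e-01
 -1.29621854e-04  1.56605025e+00] 0.1772660170609634
```

View pics/o1.png

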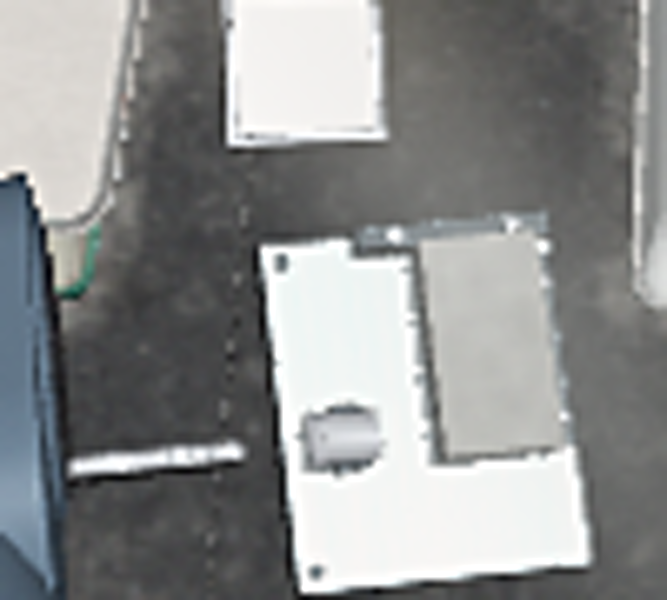

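The rod is out (tip at (243,450), mouth at (305,440)), and the block is still against both stops. Next I'll raise it, swing in front of the scale and go over the tile.

Call:
{"fn": "play_rows", "kwargs": {"commands": [[[0.5,-3,0,0,0,0,0],[0.5,-6,0,0,0,0,0],[0.5,-9,0,0,0,0,0],[0.5,-9,0,0,0,0,0],[0.5,-9,0,0,0,0,0]]]}}

```text
t: 26.28
tool_pos: [0.4216, 0.0864, 0.1132]
eef_rot: [0.704, -0.073, 0.702, 0.073]
wrist_force: [-0.8, 0.1, -1.1]
finger_gap: 0.175
```

```bash
python3 go.py .44 -.06 .112 .9; python3 go.py .5242 -.103 .078 1.87
```

```text
t 26.2833 pos [0.4216 0.0864 0.1132] shift [  0.12 -14.71  -1.21] rot [-39.7    0.17   0.07] q [ 0.2   0.13 -0.44  1.   -0.    1.57] F [-0.8  0.1 -1.1] 0.17529893015233042
t 26.2833 pos [0.4216 0.0864 0.1132] shift [  3.54 -20.64   6.13] rot [-95.28   0.13   0.15] q [ 0.2   0.13 -0.44  1.   -0.    1.57] F [-0.8  0.1 -1.1] 0.17529893015233042
```

Call:
{"fn": "play_rows", "kwargs": {"commands": [[[0.5,0,-2,-0.1,-5,0,0],[0.5,0,-4,-0.3,-10,0,0],[0.5,0,-6,-0.5,-15,0,0],[0.5,0,-8,-0.7,-20,0,0],[0.5,0,-10,-0.9,-26,0,0],[0.5,0,-12,-1,-32,0,0],[0.5,0,-14,-1.1,-38,0,0],[0.5,0,-14.7,-1.2,-39.7,0,0],[0.5,0,-14.7,-1.2,-39.7,0,0],[0.5,0,-14.7,-1.2,-39.7,0,0]]]}}

```text
t: 27.12
tool_pos: [0.4382, -0.0599, 0.111]
eef_rot: [0.637, -0.306, 0.638, 0.307]
wrist_force: [-0.6, 0.3, -2.3]
finger_gap: 0.176
```

```bash
python3 go.py .5242 -.103 .11 1.87
```

```text
t 27.1167 pos [ 0.4382 -0.0599  0.111 ] shift [ 0.08 -9.41  1.99] rot [-55.71   0.    -0.11] q [-0.14  0.16 -0.41  1.    0.    0.54] F [-0.6  0.3 -2.3] 0.1755950404149535
```

Call:
{"fn": "play_rows", "kwargs": {"commands": [[[0.5,0,-1,0.2,-6,0,0],[0.5,0,-2,0.4,-12,0,0],[0.5,0,-3,0.6,-18,0,0],[0.5,0,-4,0.8,-24,0,0],[0.5,0,-5,1,-30,0,0],[0.5,0,-6,1.2,-36,0,0],[0.5,0,-7,1.5,-42,0,0],[0.5,0,-8,1.8,-48,0,0],[0.5,0,-9,2,-54,0,0],[0.5,0,-9.4,2,-55.7,0,0]]]}}

```text
t: 27.95
tool_pos: [0.5258, -0.1018, 0.1113]
eef_rot: [0.417, -0.571, 0.418, 0.571]
wrist_force: [-0.1, 0.5, -0.4]
finger_gap: 0.172
```

Call:
{"fn": "play_rows", "kwargs": {"commands": [[[0.5,0,0,0,0,0,0],[0.5,0,0,0,0,0,0],[0.5,0,0,0,0,0,0]]]}}

```text
t: 28.2
tool_pos: [0.5246, -0.1018, 0.1117]
eef_rot: [0.419, -0.569, 0.42, 0.569]
wrist_force: [-0.2, -0.2, -1.2]
finger_gap: 0.174
```

```bash
python3 go.py .5242 -.103 .078 1.87; python3 - <<'E'
from h import *
st=manip.observe();M=rot(st).as_matrix()
print("tip", M@[-.0177,-.140,0]+st["tool_pos"])
for n in("top","scene"):
  im=viewer.camera(n)[:,:,::-1]; K,E=cam(n)
  if n=="top":
    v=cv2.resize(im[150:270,235:345],(550,600),interpolation=cv2.INTER_CUBIC)
    for P,c in((M@[-.0177,-.140,0]+st["tool_pos"],(0,0,255)),([.657,-.062,.012],(0,255,0))):
      p=proj(K,E,P)[0]; cv2.circle(v,tuple(int(x) for x in (p-[235,150]+.5)*5),3,c,-1)
  else: v=cv2.resize(im,(800,600))
  cv2.imwrite(f"pics/f_{n}.png",v)
E
```

```text
t 28.2 pos [ 0.5246 -0.1018  0.1117] shift [ 3.37  0.07 -0.11] rot [ 0.06  0.02 -0.03] q [-0.19  0.34 -0.18  1.06  0.   -0.49] F [-0.2 -0.2 -1.2] 0.1742794729018724
tip [ 0.6583298  -0.06037462  0.12931174]
```

View pics/f_top.png

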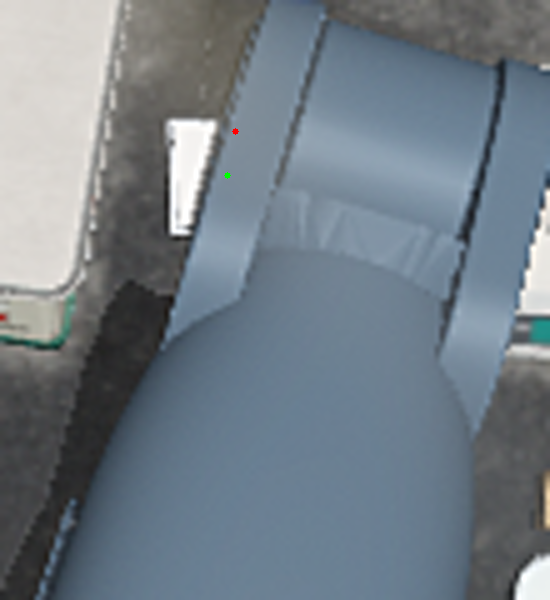

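View pics/f_scene.png

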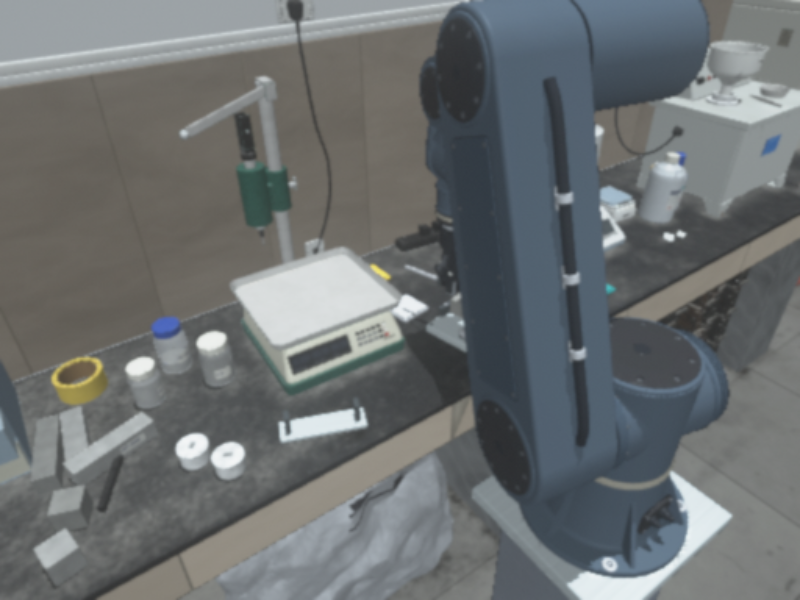

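The scene view shows the shaft at (420,271) over the tile, with its shadow on the tile at (410,307). I'll lower to the final height, settle and check.

Call:
{"fn": "play_rows", "kwargs": {"commands": [[[0.5,1,0,0,0,0,0],[0.5,2,0,0,0,0,0],[0.5,3,0,-0.1,0,0,0],[0.5,3.3,0,-0.1,0,0,0],[0.5,3.3,0,-0.1,0,0,0],[0.5,3.3,0,-0.1,0,0,0],[0.5,3.3,0,-0.1,0,0,0],[0.5,3.3,0,-0.1,0,0,0]]]}}

```text
t: 28.97
tool_pos: [0.5257, -0.1035, 0.0794]
eef_rot: [-0.419, 0.57, -0.419, -0.569]
wrist_force: [0.6, 0.0, -1.7]
finger_gap: 0.174
```

```bash
python3 - <<'E'
from h import *
st=manip.observe();M=rot(st).as_matrix()
tip=M@[-.0177,-.140,0]+st["tool_pos"]; print(st["t"],"tip",tip,st["wrist_force"],st["dq"].round(3),st["finger_gap"])
im=viewer.camera("scene")[:,:,::-1]; K,E=cam("scene")
v=cv2.resize(im[140:230,240:330],(600,600),interpolation=cv2.INTER_CUBIC)
for P,c in((tip,(0,0,255)),([.657,-.062,.012],(0,255,0))):
  p=proj(K,E,P)[0]; cv2.circle(v,tuple(int(x) for x in (p-[240,140]+.5)*600/90),2,c,-1)
cv2.imwrite("pics/g_scene.png",v)
im=viewer.camera("wrist")[:,:,::-1]; cv2.imwrite("pics/g_wrist.png",cv2.resize(im,(800,600)))
im=viewer.camera("top")[:,:,::-1]; cv2.imwrite("pics/g_top.png",cv2.resize(im[150:270,235:345],(550,600),interpolation=cv2.INTER_CUBIC))
E
```

```text
28.9667 tip [ 0.65934844 -0.06184063  0.09722446] [ 0.55627146  0.01250377 -1.74326169] [ 0.001 -0.001 -0.     0.001  0.001 -0.001] 0.17377986038127338
```

View pics/g_scene.png

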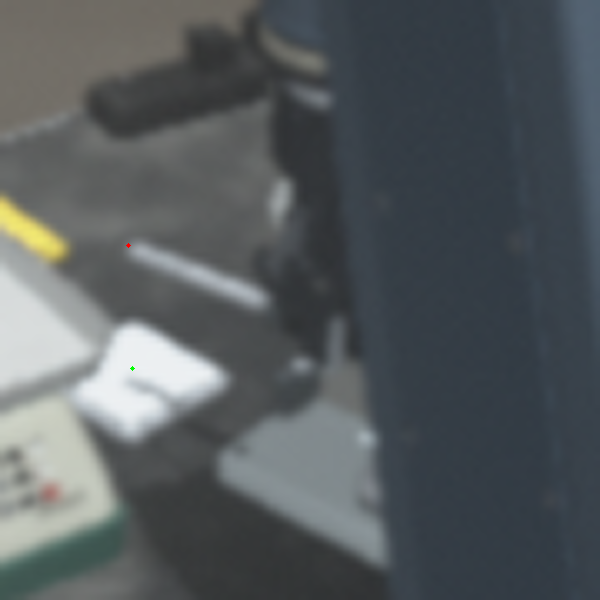

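View pics/g_wrist.png

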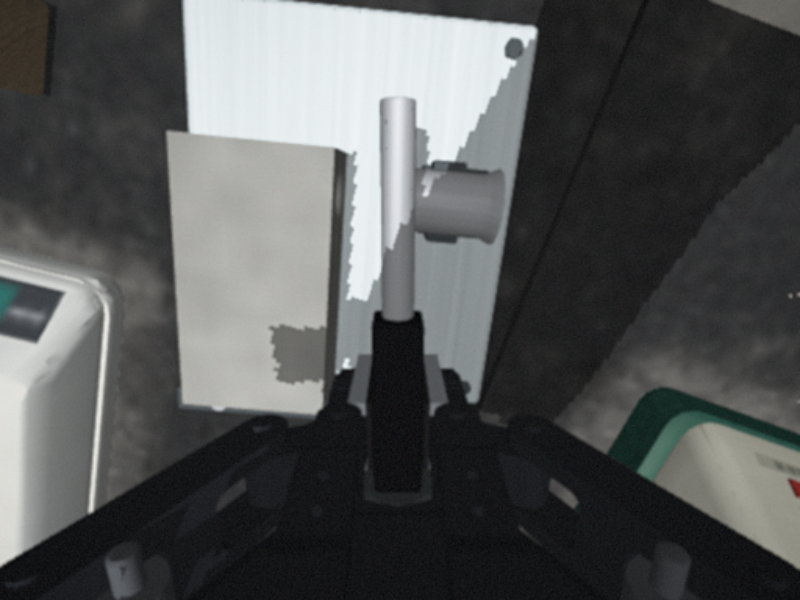

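```bash
python3 - <<'E'
from h import *
im=cv2.imread("top_ins.png"); K,E=cam("top")
g=im[165:205,255:305].min(2); m=(g>185).astype(np.uint8)
n,l,s,c=cv2.connectedComponentsWithStats(m); print(s,c)
for i in range(1,n):
  if 300<s[i][4]<900: print(ray(K,E,c[i]+[255,165],.012))
E
```

```text
[[   0    0   50   40 1485]
 [   0    0    1    4    4]
 [   2    5    1    1    1]
 [  14    9   24   23  508]
 [   1   11    1    1    1]
 [   0   17    1    1    1]] [[24.45050505 19.4983165 ]
 [ 0.          1.5       ]
 [ 2.          5.        ]
 [24.97637795 19.69685039]
 [ 1.         11.        ]
 [ 0.         17.        ]]
[ 0.65675013 -0.06202172  0.012     ]
```

```bash
python3 - <<'E'
from h import *
st=manip.observe(); K,E=cam("wrist",st); s=600/384
b,e=fit(K,E,BT[[1,2,3]],px([(180,408),(166,131),(335,148)],s,[0,0]),[.513,-.168,.2]); print(b,e)
f,e=fit(K,E,np.array([(-.09,.065,.02),(.09,.065,.02)]),px([(538,25),(475,402)],s,[0,0]),[.481,-.131,.2]); print(f,e, rel(f,b), rel(F,b))
close_job()
E
```

```text
[ 0.51365061 -0.16814025  0.20641012] 2.5046556294668108
[ 0.48121778 -0.13250204  0.20638193] 1.7181045228042535 [1.442 1.472 0.   ] [ 0.738  1.341 -0.002]
the job is handed in; nothing more can be done
```

The sequence ran through to the end and I handed the job in at about 29 s of the 72 s; no verdict is reported.

**Block:** Shut-finger pushes left it turned, about 1 mm and 2 mm short. I gripped it across its width, pressed it against both stops with about 30 N and let go. The wrist camera then put it 0.4 mm and 1.0 mm from home with a turn of 0.001 rad.

**Rod:** I took it by the handle and slid it through the tube until the collar met the mouth, with 17 N at about the expected depth. It came out with no side force and no visible slip in the grip.

**End pose:**
- The rod is held level, with its tip about 2.5 mm from the tile's centre and about 85 mm above its top.
- Joint speeds are near zero and nothing but the rod's weight shows on the wrist.

**Checks that were rougher or disagreed:**
- **Final block check:** It gave 1.4 mm and 1.5 mm off home with no turn, inside the 3 mm limit. It had only a few visible corners and errors of up to 2.5 pixels.
- **Wrist camera:** Close up it showed a sideways bias of 1 to 2 mm, so I trusted contact forces and the top camera more.
- **Tile position:** The scene camera put the tile's centre about 5 mm from where the top camera did. I used the top camera, since part of the tile is hidden in the scene view.
- **Bystanders:** I did not measure the tin, wooden block or dish again at the end. I saw no contact with them.

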